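# Deburr the sawn tube end

## Robot

A 6-joint arm with a two-finger parallel gripper is mounted at the origin on the work surface. World frame = base frame: x ahead of the robot, y to its left, z up, the work surface at z = 0. Lengths are in m, angles in rad, forces in N, time in s.
With the tool pointing down it reaches from about 0.375 to 0.975 m from the base axis. Payload 3.8 kg.
Tool frame: the origin (TCP) lies at the very end of the fingers, on their centre line; the grasp point (between the pads) lies 19 mm behind it (bot.grip_point_offset is the distance from the TCP to the grasp point, in m); z points along the fingers, y is the direction in which the jaws open and shut (so a half turn about z gives the same grasp; the last joint's range is limited). The gripper opens to 85 mm and grips with 20 to 120 N. Pads are 22 mm wide; open, the fingers measure 114 mm over their backs; the gripper's body (76 mm by 85 mm) begins 54 mm behind the grasp point. The pads swing forward as they close: fully open they stand 13 mm farther back than shut.
Start: joints at [-1.22, 0.264, 1.604, -0, 1.274, -0.037], TCP at [0.255, -0.625, 0.231] pointing down, gripper open.
Joint ranges: [-2.63, 2.63], [-0.94, 2.18], [0.31, 2.57], [-1.31, 4.45], [0, 2.66], [-2.55, 2.55]. Speed limits (rad/s): [2.57, 2.57, 3.14, 3.14, 3.14, 3.14].

## Interface

Orientations are given as a unit quaternion [w, x, y, z].
In Python, from cell import monitor, optics, job_done, bot gives the robot as it stands.
- The arm moves only by the tool step_arm, never from a script. Its argument "series" is a list of rows, each a list of 7 numbers: the turn, a rotation vector about the world's x, y, z in units of 5 degrees (1.0 is 5 degrees), then the shift along the world's x, y, z in units of 40 mm (1.0 is 40 mm), then the closure, from 0 (fully open) to 1 (shut). A call has 1 to 5 rows; each row shifts and turns the commanded pose from where the row before left it; what a row does not reach is not made up. A row lasts 1/12 s, in which the tool goes at most 41.7 mm and 7.16 degrees, less where a joint would pass 70% of its speed; a pose out of reach is approached as far as the arm can. A call is refused whole if a number of a shift passes 1 or a number of a turn 1, either way. A call with a gripper value outside its range is refused whole. The fingers move at their own pace and stop on an object; "newtons" is the grip in N (left out, the last holds). Time passes only in rows, so rows that do not move let the fingers close. It gives the time, the measured TCP pose, the force and the opening at its end, in the units of the state.
- monitor.read_state(): the state, without advancing time (a new reading comes with each control period).
- optics.camera(name): name is "scene" or "side" or "wrist"; returns a dict with "frame" (384x512x3 uint8, blue, green, red), "z_map" (384x512 float32, m along the optical axis (not along the pixel's ray), 0 where there is no reading), "fx", "fy", "cx", "cy" (pixels), "k1" (the pictures are not rectified: a ray, as slopes to the right and down, at radius r is drawn at 1 + k1 r^2 times it, then the intrinsics apply), "eye" and "attitude" of the camera in the world. Camera axes: x right, y up, looking along -z (the intrinsics and any distortion apply to the point x, -y, -z); pixel columns grow to the right and rows downward; lengths in m; the calibration is good to about 2 mm. A picture is of the moment at which its call begins.
- job_done(): hands the job in, once; it reports no verdict.
Trained networks look in a picture, given as the dict that the camera call returned (one of the last four; its "shot" number tells which), for a name from the list of things; names that differ only in an ending like _2 or _b are one class to them, and where a whole thing is asked for, a point or a joint stands for the part that bears it (a point fixed in the world has none). Each returns a list of dicts, best first, with "score" (0 to 1); they miss things now and then, are a little off and sometimes report something else, mostly with a low value. They report only what shows in the picture. A call takes as long as a camera call. They do not tell look-alikes from the thing itself.
- optics.look_for(picture, label): "at" ([column, row] in pixels, amid what is visible of it).
- optics.landmark_of(picture, label): "at" ([column, row] in pixels: a listed point, or the origin of a listed thing).
The state is a dict: "time": time; "qpos": joint angles; "joint_velocities": joint speeds; "tau": joint torques, N m; "eef_pos": TCP position; "ee_rot": TCP orientation; "wrist_force": force on the tool from outside, world axes, zero at the start; "moment": the same for the moment, N m; "gripper_width": finger opening in m.
Only numpy, scipy, OpenCV 4.12 (cv2) and the standard library are available. Lean on these libraries where they do the work, as an engineer would, in place of code of your own. Each camera call takes 0.05 s, during which the arm holds its last target.

## Task

Take the deburring tool out of its stand and run its cone blade slowly right round the inside edge of the clamped tube's open end, starting at the red mark and going anticlockwise seen from above all the way back to the mark, keeping a light, steady pressure on the edge all the way and never bearing down hard. Then set the tool back upright in its stand, fully seated, and let go; leave the other things on the bench where they are.

Things in the scene. Friction and masses are not known exactly. Their poses are not given: they have to be found in the camera images.
- tool: Deburring tool, about 170 g, upright in the stand: square green handle 24 x 24 mm above a round aluminium collar 46 mm wide, 6 mm thick; below it a 10 mm steel shank with the brass blade. Origin: the blade's tip, on the tool's axis; z up along the tool, x and y square to the handle's flats. Collar underside 36 mm above the origin, handle from 42 to 98 mm.
- blade: Brass cone blade, rigid on the tool, same origin and axes: 4 mm wide at the tip, flaring to 30 mm wide 7.5 mm up, 10 mm high in all. Its flank (30 degrees from level) bears on the tube's inner edge: with the tool upright and its axis about 21 mm from the bore's centre the tip is 4 mm below the edge at contact, pushed mostly up, partly inward. Light pressure is 3 to 9 N; over 15 N is hard.
- clamp: Blue tube clamp, fixed to the bench, base 180 x 130 mm, jaw tops 75 mm high; holds a steel tube. Origin on the bench under the jaws' axis, z up; x points to the jaw with the red paint mark (on the jaw's top, 55 mm from the axis). A screw with a crossbar sticks out to 98 mm on the -x side, 40 mm high.
- rim (a point): On the jaws' axis, 95 mm above the bench, axes as the clamp's: only the NOMINAL centre of the tube's open end (outside 72 mm, bore 60 mm, open below). The tube is rigid but clamped roughly: its real end is up to 2 mm off this point in x and in y, up to 8 mm higher or lower, and tilted 0.06 rad in any direction (2 mm up or down at the bore's edge). The bore is a many-sided near-circle.
- stand: Wooden tool stand, fixed block 90 x 90 x 60 mm, origin at the centre of its underside, with a round hole 37 mm wide and 45 mm deep in the middle of the top. With the tool seated, the collar rests flat on the top and the blade tip hangs in the hole, 24 mm above the bench.
- stand_hole0 (a point): Centre of the stand's hole mouth, on its top face, 60 mm above the bench. The tool's origin is 36 mm below it when seated.
- brick: Bystander: loose red firebrick 200 x 100 x 60 mm, origin at the centre of its underside.
- sprayer: Bystander: loose white plastic bottle with an orange cap, 68 mm wide, 200 mm high, origin at the centre of its underside.
- hammer: Bystander: loose hammer lying on the bench, about 250 mm long, head about 100 mm across, origin near mid-length.
- offcut: Bystander: loose short tube offcut standing on end, 72 mm wide, 35 mm high, origin at the centre of its underside.
There are look-alikes about, which are no part of the job. Of the things like the tool, leave any that is black, blue or brown; of the rest the smaller one is meant.

How it is judged:
By the outcome, as a careful person would: the job done as asked, in the order asked, and still so for the second after the job is handed in, with the robot touching nothing.
It also fails if it takes over 72 s, if anything falls off the work surface, if the arm or the gripper's body presses on something with over 40 N, if the wrist force passes 120 N, or if a joint passes its speed limit or range.

## Working session

There is one attempt and no reset: what is moved stays moved. The work goes in short steps, Python scripts to look and compute and a tool call to move; the robot and the scene stay as the last step left them, time stands still between calls to the robot, and variables do not carry over. Pictures are saved under pics/ and viewed, and the job is handed in when it is done.

Besides the shell and the picture viewer there is one more tool, called after "Call:" as name(argument=value, ...), one argument or row to a line, values as JSON. step_arm: Moves the arm, as the interface text tells. Its arguments: {"type":"object","properties":{"series":{"type":"array"},"newtons":{"type":"number"}},"required":["series"]}

```bash
ls; mkdir -p pics; cat > h.py <<'E'
import numpy as np, cv2
from cell import monitor, optics, job_done, bot
from scipy.spatial.transform import Rotation as R
def rot(q): return R.from_quat([q[1],q[2],q[3],q[0]]).as_matrix()
def att(p):
    a=np.array(p['attitude']); return a if a.shape==(3,3) else rot(a)
def rays(p,uv):
    uv=np.atleast_2d(np.array(uv,float)); K=np.array([[p['fx'],0,p['cx']],[0,p['fy'],p['cy']],[0,0,1]])
    d=np.stack([(uv[:,0]-p['cx'])/p['fx'],(uv[:,1]-p['cy'])/p['fy']],1)
    s=d.copy()
    for _ in range(20):
        r2=(s**2).sum(1,keepdims=True); s=d/(1+p['k1']*r2)
    return np.stack([s[:,0],-s[:,1],-np.ones(len(s))],1)
def px2w(p,uv,z=None):
    uv=np.atleast_2d(np.array(uv,float)); r=rays(p,uv)
    if z is None: z=p['z_map'][np.clip(uv[:,1].round().astype(int),0,383),np.clip(uv[:,0].round().astype(int),0,511)]
    return np.array(p['eye'])+ (r*np.reshape(z,(-1,1)))@att(p).T
def onplane(p,uv,h):
    r=rays(p,uv)@att(p).T; e=np.array(p['eye']); t=(h-e[2])/r[:,2]; return e+r*t[:,None]
def w2px(p,X):
    c=(np.atleast_2d(X)-np.array(p['eye']))@att(p); s=np.stack([c[:,0]/-c[:,2],-c[:,1]/-c[:,2]],1)
    s=s*(1+p['k1']*(s**2).sum(1,keepdims=True)); return s*[p['fx'],p['fy']]+[p['cx'],p['cy']]
def cloud(p):
    v,u=np.mgrid[0:384,0:512]; uv=np.stack([u.ravel(),v.ravel()],1)
    return px2w(p,uv,p['z_map'].ravel()).reshape(384,512,3)
E
cat > a.py <<'E'
from h import *
s=monitor.read_state(); print(s)
for n in ['scene','side','wrist']:
    p=optics.camera(n); cv2.imwrite(f'pics/{n}0.png',p['frame']); np.save(f'{n}0.npy',p,allow_pickle=True)
    print(n,p['eye'],p['attitude'],p['fx'],p['k1'],p['shot'])
    for l in ['tool','blade','clamp','rim','stand','stand_hole0','brick','sprayer','hammer','offcut']:
        for o in optics.landmark_of(p,l)[:4]: print(l,np.round(o['at'],1),round(o['score'],2),px2w(p,o['at']).round(3)[0])
E
python3 a.py
```

```text
pics
{'time': 0.0, 'qpos': array([-1.21991985e+00,  2.64782479e-01,  1.60537561e+00, -1.17923170e-05,
        1.27367176e+00, -3.68768187e-02]), 'joint_velocities': array([ 0.00069703, -0.00036083, -0.00078941, -0.00039465, -0.00042269,
        0.00069903]), 'tau': array([ 4.63948872e-04, -5.15111160e+01, -3.67314363e+01, -1.75949231e-04,
        1.30197420e-02,  1.18828663e-05]), 'eef_pos': array([ 0.25498445, -0.62420572,  0.22994137]), 'ee_rot': array([-1.10396034e-03,  9.81263770e-01,  1.92665933e-01, -1.80465882e-04]), 'wrist_force': array([-0.66858954, -0.34612224,  0.40221135]), 'moment': array([-0.0332786 , -0.03251145, -0.03392981]), 'gripper_width': 0.08531967871659746}
scene [ 1.00313424 -0.8491804   0.74251233] [0.8609813  0.44680606 0.11267875 0.21535794] 372.331669215937 -0.03317830901064496 1
tool [255.6 243.9] 0.95 [ 0.615 -0.153 -0.001]
tool [226.3 226.3] 0.85 [ 0.539 -0.184  0.058]
tool [183.5 218.6] 0.64 [ 0.359 -0.159 -0.001]
tool [196.6 259.2] 0.59 [ 0.51  -0.294  0.012]
blade [200.3 258.6] 0.66 [ 0.518 -0.288  0.013]
blade [269.5 214.6] 0.64 [ 0.602 -0.039  0.02
[... 1085 characters left out ...]
blade [191.2 346.5] 0.44 [0.613 0.431 0.024]
clamp [247.7 262.4] 0.92 [0.54  0.211 0.044]
rim [245.4 234.9] 0.88 [0.556 0.148 0.07 ]
rim [284.  187.2] 0.19 [ 0.49  -0.094  0.045]
stand [281.6 187. ] 0.83 [ 0.497 -0.099  0.042]
stand_hole0 [278.7 168.5] 0.59 [ 0.51  -0.14   0.078]
brick [272.7 136.3] 0.85 [ 0.564 -0.427  0.026]
sprayer [181.8 223. ] 0.61 [0.742 0.071 0.023]
sprayer [243.4 231.1] 0.35 [0.56  0.148 0.081]
sprayer [283.9 188.6] 0.24 [ 0.49  -0.093  0.041]
hammer [192.2 352.2] 0.71 [0.612 0.434 0.01 ]
offcut [302.5 226.5] 0.78 [0.427 0.04  0.019]
wrist [ 0.31569501 -0.59974678  0.37466354] [ 0.82308761 -0.10941691  0.07359204 -0.55239382] 315.51300680170465 -0.08879910763227511 3
```

```bash
python3 - <<'E'
import cv2,numpy as np
for n in ['scene','side']:
    i=cv2.imread(f'pics/{n}0.png'); c=i[110:360,130:380] if n=='scene' else i[110:360,130:390]
    cv2.imwrite(f'pics/{n}0c.png',cv2.resize(c,None,fx=2.4,fy=2.4,interpolation=2)[:600,:800])
E
```

```text
(no output)
```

View pics/scene0c.png

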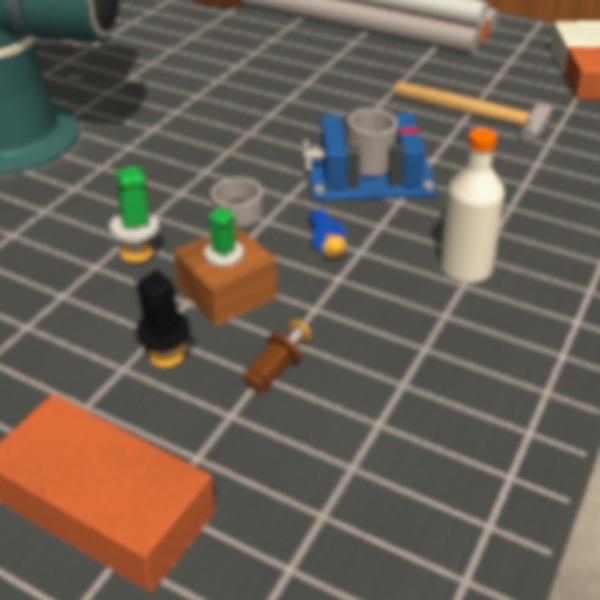

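View pics/side0c.png

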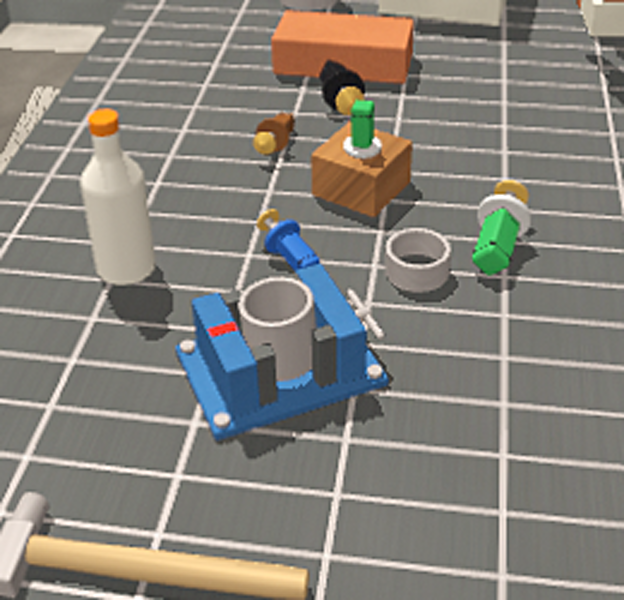

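View pics/wrist0.png

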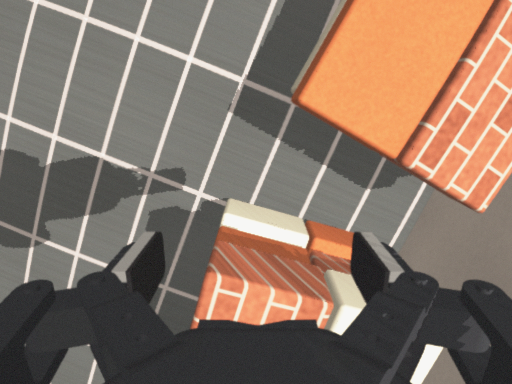

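Candidates (full scene-image pixels): green tool in stand (223,210), larger green tool lying down (185,200), black (197,245), brown (243,262), blue (266,208). By the description it is the green one in the stand. Next I measure.

```bash
python3 - <<'E'
from h import *
sc=np.load('scene0.npy',allow_pickle=True).item(); sd=np.load('side0.npy',allow_pickle=True).item()
cs,cd=cloud(sc),cloud(sd)
for n,p,c in (('scene',sc,cs),('side',sd,cd)):
    f=p['frame'].astype(int); X=c.reshape(-1,3); hsv=cv2.cvtColor(p['frame'],cv2.COLOR_BGR2HSV).reshape(-1,3)
    g=(hsv[:,0]>45)&(hsv[:,0]<80)&(hsv[:,1]>150)&(X[:,2]>0.06)
    G=X[g]; G=G[np.hypot(G[:,0]-.52,G[:,1]+.15)<.06]; print(n,'green',len(G),G.min(0).round(3),G.max(0).round(3),np.median(G[G[:,2]>.118],0).round(4))
    st=(np.abs(X[:,2]-.060)<.004)&(hsv[:,0]<20)&(hsv[:,1]>80)&(np.hypot(X[:,0]-.52,X[:,1]+.15)<.09)
    P=X[st]; print('stand top',len(P),P.min(0).round(3),P.max(0).round(3),cv2.minAreaRect((P[:,:2]*1000).astype(np.float32)))
    col=(np.abs(X[:,2]-.066)<.004)&(hsv[:,1]<50)&(np.hypot(X[:,0]-.52,X[:,1]+.15)<.06); P=X[col];print('collar',len(P),P.mean(0).round(4),P.min(0).round(3),P.max(0).round(3))
    b=(hsv[:,0]>100)&(hsv[:,0]<125)&(hsv[:,1]>120)&(np.abs(X[:,2]-.075)<.004)&(np.hypot(X[:,0]-.55,X[:,1]-.17)<.12); P=X[b]; print('jaws',len(P),P.mean(0).round(4) if len(P) else 0, cv2.minAreaRect((P[:,:2]*1000).astype(np.float32)))
    r=((hsv[:,0]<8)|(hsv[:,0]>172))&(hsv[:,1]>130)&(np.hypot(X[:,0]-.56,X[:,1]-.17)<.11)&(X[:,2]>.06); P=X[r]; print('red',len(P),P.mean(0).round(4))
    t=(hsv[:,1]<60)&(X[:,2]>.083)&(X[:,2]<.11)&(np.hypot(X[:,0]-.55,X[:,1]-.17)<.1); P=X[t]; print('tube',len(P),P.mean(0).round(4),P.min(0).round(3),P.max(0).round(3))
E
```

```text
scene green 132 [ 0.498 -0.167  0.075] [ 0.519 -0.143  0.123] [ 0.5084 -0.1553  0.1209]
stand top 443 [ 0.449 -0.211  0.056] [ 0.566 -0.095  0.064] ((505.81512451171875, -152.67428588867188), (92.51472473144531, 95.02526092529297), 64.83238983154297)
collar 62 [ 0.5117 -0.1586  0.0661] [ 0.487 -0.175  0.062] [ 0.527 -0.135  0.069]
jaws 224 [0.5452 0.1583 0.0742] ((551.7113647460938, 170.46673583984375), (138.76210021972656, 115.66156005859375), 32.08103942871094)
red 3 [0.6042 0.206  0.0757]
tube 141 [0.5509 0.1711 0.0895] [0.517 0.136 0.083] [0.588 0.209 0.097]
side green 147 [ 0.494 -0.159  0.071] [ 0.516 -0.134  0.125] [ 0.5048 -0.1465  0.1219]
stand top 395 [ 0.448 -0.206  0.056] [ 0.564 -0.093  0.064] ((506.9337463378906, -151.56356811523438), (95.8149185180664, 92.15938568115234), 66.78974151611328)
collar 74 [ 0.5049 -0.142   0.0665] [ 0.484 -0.167  0.062] [ 0.528 -0.126  0.07 ]
jaws 780 [0.5507 0.1789 0.0754] ((552.3463745117188, 174.42770385742188), (139.71592712402344, 110.99067687988281), 31.706575393676758)
red 39 [0.5987 0.2014 0.0767]
tube 352 [0.55   0.1778 0.0907] [0.516 0.138 0.083] [0.587 0.211 0.098]
```

```bash
cat > plan.py <<'E'
from h import *
def plan(tp,yaw_y=None,dmax=.038,z=None,start=None):
    s=monitor.read_state(); p=np.array(s['eef_pos']); M=rot(s['ee_rot'])
    if yaw_y is None: dy=0;rv=np.zeros(3)
    # target: tool z = -Z, tool y axis at heading yaw_y (mod pi)
    else:
        cur=np.arctan2(M[1,1],M[0,1]); k=np.round((cur-yaw_y)/np.pi); h=yaw_y+k*np.pi
        y=np.array([np.cos(h),np.sin(h),0]); zz=np.array([0,0,-1.]); T=np.stack([np.cross(y,zz),y,zz],1)
        rv=R.from_matrix(T@M.T).as_rotvec()
    d=np.array(tp)-p; n=int(max(np.ceil(np.linalg.norm(d)/dmax),np.ceil(np.degrees(np.linalg.norm(rv))/4.8),1))
    print('pos',p.round(4),'n',n,'total shift units',(d/.04).round(3),'turn units',(np.degrees(rv)/5).round(3),'per row turn',(np.degrees(rv)/5/n).round(3),'shift',(d/.04/n).round(3))
E
python3 - <<'E'
from h import *
s=monitor.read_state(); M=rot(s['ee_rot']); print(M.round(3))
p=np.load('wrist0.npy',allow_pickle=True).item()
print('cam in tool',(M.T@(np.array(p['eye'])-s['eef_pos'])).round(4)); print('look in tool',(M.T@att(p)@[0,0,-1]).round(3), 'right',(M.T@att(p)@[1,0,0]).round(3))
print(p['fx'],p['cx'],p['cy'])
E
```

```text
[[ 0.926  0.378 -0.   ]
 [ 0.378 -0.926  0.   ]
 [-0.    -0.    -1.   ]]
cam in tool [ 0.0654 -0.0004 -0.1434]
look in tool [-0.261 -0.     0.965] right [0.001 1.    0.   ]
315.51300680170465 257.3068233117674 184.50591502123282
```

```bash
python3 -c "
from plan import *
plan([.507,-.152,.22])"
```

```text
pos [ 0.2553 -0.6249  0.2313] n 15 total shift units [ 6.293 11.821 -0.281] turn units [0. 0. 0.] per row turn [0. 0. 0.] shift [ 0.42   0.788 -0.019]
```

Call:
step_arm(
  series=[
    [0, 0, 0, 0.42, 0.788, 0, 0],
    [0, 0, 0, 0.42, 0.788, 0, 0],
    [0, 0, 0, 0.42, 0.788, 0, 0],
    [0, 0, 0, 0.42, 0.788, 0, 0],
    [0, 0, 0, 0.42, 0.788, 0, 0],
  ],
)

```text
time: 2.07
eef_pos: [0.3397, -0.4659, 0.2313]
ee_rot: [0.0, 0.981, 0.192, 0.0]
wrist_force: [0.3, 0.1, 0.5]
gripper_width: 0.0855
```

Call:
step_arm(
  series=[
    [0, 0, 0, 0.42, 0.788, 0, 0],
    [0, 0, 0, 0.42, 0.788, 0, 0],
    [0, 0, 0, 0.42, 0.788, 0, 0],
    [0, 0, 0, 0.42, 0.788, 0, 0],
    [0, 0, 0, 0.42, 0.788, 0, 0],
  ],
)

```text
time: 2.48
eef_pos: [0.4238, -0.3081, 0.2316]
ee_rot: [0.0, 0.981, 0.193, 0.0]
wrist_force: [0.7, 0.1, -0.8]
gripper_width: 0.0856
```

Call:
step_arm(
  series=[
    [0, 0, 0, 0.42, 0.788, 0, 0],
    [0, 0, 0, 0.42, 0.788, 0, 0],
    [0, 0, 0, 0.42, 0.788, 0, 0],
    [0, 0, 0, 0.42, 0.788, 0, 0],
    [0, 0, 0, 0.42, 0.788, 0, 0],
  ],
)

```text
time: 2.9
eef_pos: [0.5079, -0.1504, 0.2317]
ee_rot: [0.0, 0.981, 0.193, 0.0]
wrist_force: [0.7, -0.6, -0.2]
gripper_width: 0.0854
```

Call:
step_arm(
  series=[
    [0, 0, 0, 0, 0, 0, 0],
    [0, 0, 0, 0, 0, 0, 0],
  ],
)

```text
time: 3.07
eef_pos: [0.5079, -0.1504, 0.2314]
ee_rot: [0.0, 0.981, 0.195, 0.0]
wrist_force: [-0.6, 0.7, 0.4]
gripper_width: 0.085
```

```bash
python3 - <<'E'
from h import *
p=optics.camera('wrist'); s=monitor.read_state(); print(s['eef_pos'],s['time'],s['wrist_force'])
cv2.imwrite('pics/w1.png',p['frame']); np.save('w1.npy',p,allow_pickle=True)
c=cloud(p); X=c.reshape(-1,3); hsv=cv2.cvtColor(p['frame'],cv2.COLOR_BGR2HSV).reshape(-1,3)
near=np.hypot(X[:,0]-.507,X[:,1]+.152)<.08
g=(hsv[:,0]>45)&(hsv[:,0]<80)&(hsv[:,1]>120)&near
G=X[g&(np.abs(X[:,2]-.122)<.006)]; print(len(G),G.mean(0),cv2.minAreaRect((G[:,:2]*1000).astype(np.float32)),np.median(G[:,2]))
st=(np.abs(X[:,2]-.060)<.004)&(hsv[:,0]<20)&(hsv[:,1]>80)&near
P=X[st]; print(len(P),np.median(P[:,2]),cv2.minAreaRect((P[:,:2]*1000).astype(np.float32)))
col=(np.abs(X[:,2]-.066)<.004)&(hsv[:,1]<60)&near; P=X[col]; print(len(P),P.mean(0),cv2.minEnclosingCircle((P[:,:2]*1000).astype(np.float32)),np.median(P[:,2]))
E
```

```text
[ 0.50739698 -0.15157171  0.23135301] 3.1167 [-0.10983479  0.2997214   0.37297101]
759 [ 0.50715047 -0.14993052  0.12208311] ((506.2144775390625, -150.34654235839844), (23.44024085998535, 23.818832397460938), 82.3947525024414) 0.12234558357492159
5855 0.060811735347389706 ((506.4113464355469, -151.7347412109375), (90.57752990722656, 90.55390930175781), 65.6458740234375)
698 [ 0.51371903 -0.14658254  0.06673994] ((505.8918151855469, -150.6563262939453), 22.954435348510742) 0.06675640772163771
```

View pics/w1.png

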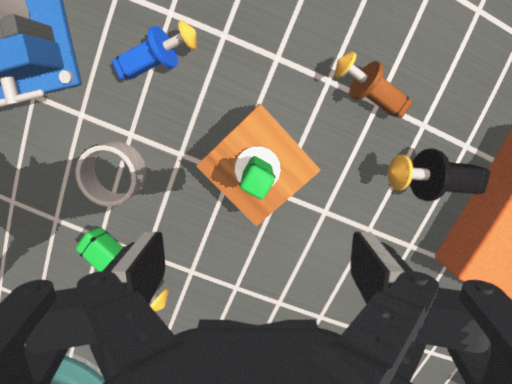

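Call:
step_arm(
  series=[
    [0, 0, -0.65, 0.12, 0.9, -0.08, 0],
    [0, 0, -0.65, 0.12, 0.9, -0.08, 0],
    [0, 0, -0.65, 0.12, 0.9, -0.08, 0],
    [0, 0, -0.65, 0.12, 0.9, -0.08, 0],
    [0, 0, -0.65, 0.12, 0.9, -0.08, 0],
  ],
)

```text
time: 3.53
eef_pos: [0.5312, 0.0276, 0.2153]
ee_rot: [0.0, 0.999, 0.049, 0.0]
wrist_force: [0.7, 0.0, -0.7]
gripper_width: 0.0856
```

Call:
step_arm(
  series=[
    [0, 0, -0.65, 0.12, 0.9, -0.08, 0],
    [0, 0, -0.65, 0.12, 0.9, -0.08, 0],
    [0, 0, -0.65, 0.12, 0.9, -0.08, 0],
    [0, 0, -0.65, 0.12, 0.9, -0.08, 0],
    [0, 0, 0, 0, 0, 0, 0],
  ],
)

```text
time: 3.95
eef_pos: [0.5509, 0.1757, 0.2019]
ee_rot: [-0.001, 0.998, -0.061, -0.0]
wrist_force: [0.0, -0.5, 0.2]
gripper_width: 0.0859
```

Call:
step_arm(
  series=[
    [0, 0, 0, 0, 0, 0, 0],
  ],
)

```text
time: 4.03
eef_pos: [0.5505, 0.172, 0.202]
ee_rot: [0.0, 0.998, -0.06, -0.0]
wrist_force: [-0.3, -0.7, -0.5]
gripper_width: 0.0856
```

```bash
cat > tube.py <<'E'
from h import *
import sys
p=optics.camera('wrist'); s=monitor.read_state(); print(s['eef_pos'],s['time'],s['wrist_force'])
n=sys.argv[1]
cv2.imwrite(f'pics/{n}.png',p['frame']); np.save(f'{n}.npy',p,allow_pickle=True)
for o in optics.landmark_of(p,'rim')+optics.landmark_of(p,'clamp'): print(o, onplane(p,o['at'],.095).round(4))
c=cloud(p); X=c.reshape(-1,3); hsv=cv2.cvtColor(p['frame'],cv2.COLOR_BGR2HSV).reshape(-1,3)
near=np.hypot(X[:,0]-.552,X[:,1]-.173)<.09
t=near&(hsv[:,1]<70)&(X[:,2]>.082)&(X[:,2]<.11); P=X[t]; print(len(P),P.min(0),P.max(0),np.percentile(P[:,2],[5,25,50,75,95]))
b=near&(hsv[:,0]>100)&(hsv[:,0]<125)&(hsv[:,1]>120)&(np.abs(X[:,2]-.075)<.004);P=X[b]; print('jaws',len(P),np.median(P[:,2]),cv2.minAreaRect((P[:,:2]*1000).astype(np.float32)))
r=near&((hsv[:,0]<8)|(hsv[:,0]>172))&(hsv[:,1]>130)&(X[:,2]>.06); P=X[r]; print('red',len(P),P.mean(0).round(4))
E
python3 tube.py w2
```

```text
[0.55049191 0.17093459 0.20217187] 4.0833 [ 0.14678038 -0.24503404  0.6647991 ]
{'at': [259.3, 183.6], 'score': 0.89} [[0.5485 0.1706 0.095 ]]
{'at': [256.0, 159.9], 'score': 0.83} [[0.5685 0.1709 0.095 ]]
2137 [0.51655883 0.1395719  0.08203951] [0.58747277 0.21098841 0.09777312] [0.08545047 0.09187323 0.0932546  0.09486851 0.09627518]
jaws 7316 0.07572064205010992 ((552.0526733398438, 173.903076171875), (139.52757263183594, 109.86782836914062), 31.401865005493164)
red 422 [0.5986 0.2021 0.0783]
```

View pics/w2.png

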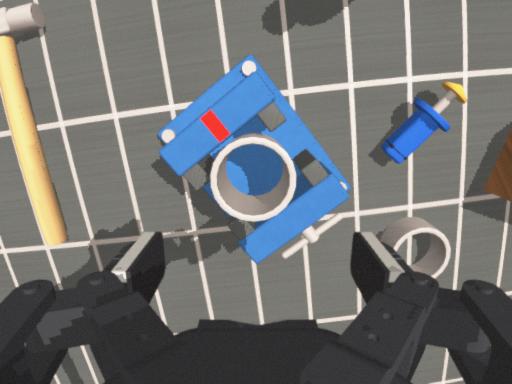

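```bash
cat > rimfit.py <<'E'
from h import *
import sys
from scipy.optimize import least_squares
def fit(n,verbose=True):
    p=np.load(n+'.npy',allow_pickle=True).item(); c=cloud(p); f=p['frame'].astype(int)
    X=c.reshape(-1,3); hsv=cv2.cvtColor(p['frame'],cv2.COLOR_BGR2HSV).reshape(-1,3)
    rad=np.hypot(X[:,0]-.552,X[:,1]-.174)
    m=(rad<.042)&(rad>.026)&(X[:,2]>.085)&(X[:,2]<.106)&(hsv[:,1]<70)&(hsv[:,2]>130)
    P=X[m]; 
    k=np.ones(len(P),bool)
    for _ in range(12):
        A=np.c_[P[:,:2]-[.552,.174],np.ones(len(P))]; w,*_=np.linalg.lstsq(A[k],P[k,2],rcond=None); r=P[:,2]-A@w
        k=(r>-.0012)&(r<.002)
    Q=P[k]; 
    def res(q):
        d=np.hypot(Q[:,0]-q[0],Q[:,1]-q[1]); return np.maximum(d-.036,0)+np.minimum(d-.030,0)+0*q[0]
    s=least_squares(res,[.552,.174],loss='soft_l1',f_scale=.0005)
    d=np.hypot(Q[:,0]-s.x[0],Q[:,1]-s.x[1])
    z=w[2]+w[0]*(s.x[0]-.552)+w[1]*(s.x[1]-.174)
    print(n,'pts',len(Q),'center',s.x.round(5),'z',z.round(5),'slope',w[:2].round(4),'rms',r[k].std().round(5),'radii pct',np.percentile(d,[1,5,50,95,99]).round(4))
    img=p['frame'].copy(); 
    th=np.linspace(0,2*np.pi,200)
    for rr in (.03,.036):
        x=s.x[0]+rr*np.cos(th);y=s.x[1]+rr*np.sin(th);zz=z+w[0]*(x-s.x[0])+w[1]*(y-s.x[1])
        for u in w2px(p,np.c_[x,y,zz]): cv2.circle(img,tuple(int(v*16) for v in u),8,(0,0,255),-1,shift=4)
    u=w2px(p,[[*s.x,z]])[0].astype(int); cr=img[max(u[1]-65,0):u[1]+65,max(u[0]-70,0):u[0]+70]; cv2.imwrite(f'pics/{n}_fit.png',cv2.resize(cr,None,fx=4,fy=4,interpolation=0))
for n in sys.argv[1:]: fit(n)
E
python3 rimfit.py w2 side0 scene0
```

```text
w2 pts 1593 center [0.55208 0.17544] z 0.09406 slope [-0.0592 -0.0041] rms 0.00065 radii pct [0.0298 0.0302 0.0327 0.0351 0.0356]
side0 pts 137 center [0.55264 0.17549] z 0.09422 slope [-0.0643 -0.002 ] rms 0.00077 radii pct [0.0295 0.03   0.0328 0.0361 0.0365]
scene0 pts 41 center [0.55192 0.17282] z 0.09317 slope [-0.0414 -0.0073] rms 0.00069 radii pct [0.0297 0.0302 0.0329 0.0366 0.038 ]
```

View pics/w2_fit.png

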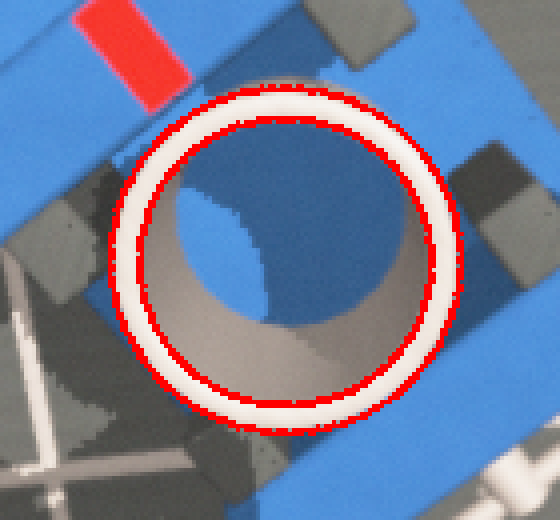

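Call:
step_arm(
  series=[
    [0, 0, 0, -0.124, -0.894, -0.03, 0],
    [0, 0, 0, -0.124, -0.894, -0.03, 0],
    [0, 0, 0, -0.124, -0.894, -0.03, 0],
    [0, 0, 0, -0.124, -0.894, -0.03, 0],
    [0, 0, 0, -0.124, -0.894, -0.03, 0],
  ],
)

```text
time: 4.6
eef_pos: [0.5247, -0.0102, 0.1968]
ee_rot: [0.0, 0.998, -0.062, 0.0]
wrist_force: [0.1, -0.0, 0.1]
gripper_width: 0.0853
```

Call:
step_arm(
  series=[
    [0, 0, 0, -0.124, -0.894, -0.03, 0],
    [0, 0, 0, -0.124, -0.894, -0.03, 0],
    [0, 0, 0, -0.124, -0.894, -0.03, 0],
    [0, 0, 0, -0.124, -0.894, -0.03, 0],
    [0, 0, 0, 0, 0, 0, 0],
  ],
)

```text
time: 5.02
eef_pos: [0.5039, -0.1572, 0.192]
ee_rot: [0.002, 0.998, -0.065, 0.0]
wrist_force: [-0.5, 0.3, 0.4]
gripper_width: 0.0854
```

Call:
step_arm(
  series=[
    [0, 0, 0, 0, 0, 0, 0],
  ],
)

```text
time: 5.1
eef_pos: [0.5046, -0.1532, 0.1919]
ee_rot: [0.0, 0.998, -0.065, 0.0]
wrist_force: [-0.1, -0.0, 0.2]
gripper_width: 0.0856
```

```bash
python3 - <<'E'
from h import *
p=optics.camera('wrist'); s=monitor.read_state(); M=rot(s['ee_rot']); print(s['eef_pos'],s['time'],s['wrist_force'],np.degrees(np.arctan2(M[1,1],M[0,1])),s['qpos'])
cv2.imwrite('pics/w3.png',p['frame']); np.save('w3.npy',p,allow_pickle=True)
c=cloud(p); X=c.reshape(-1,3); hsv=cv2.cvtColor(p['frame'],cv2.COLOR_BGR2HSV).reshape(-1,3)
near=np.hypot(X[:,0]-.507,X[:,1]+.152)<.03
g=(hsv[:,0]>45)&(hsv[:,0]<80)&(hsv[:,1]>120)&near
G=X[g&(np.abs(X[:,2]-.122)<.004)]; print(len(G),G.mean(0),cv2.minAreaRect((G[:,:2]*1000).astype(np.float32)))
q=w2px(p,[.506,-.1505,.1])[0].astype(int); cr=p['frame'][max(q[1]-60,0):q[1]+60,q[0]-70:q[0]+70]; cv2.imwrite('pics/w3c.png',cv2.resize(cr,None,fx=4,fy=4,interpolation=0))
# alignment sweep: extent vs angle
for a in range(-30,60,3):
    t=np.radians(a); u=G[:,0]*np.cos(t)+G[:,1]*np.sin(t); v=-G[:,0]*np.sin(t)+G[:,1]*np.cos(t)
    print(a,(np.ptp(np.clip(u,*np.percentile(u,[.5,99.5])))*1e3+np.ptp(np.clip(v,*np.percentile(v,[.5,99.5])))*1e3).round(1),end='; ')
E
```

```text
[ 0.50491654 -0.15176858  0.19188466] 5.15 [ 0.59128271 -0.55173365  0.34140112] -97.27799067234334 [-3.39411858e-01  1.30168685e-02  1.96237902e+00  2.90593811e-04
  1.16607694e+00  1.35829498e+00]
1004 [ 0.50730091 -0.150788    0.12225761] ((506.9195861816406, -150.43801879882812), (23.07675552368164, 22.847410202026367), 81.70574951171875)
-30 52.3; -27 51.3; -24 50.4; -21 49.3; -18 47.9; -15 46.7; -12 45.6; -9 44.8; -6 44.9; -3 46.2; 0 47.2; 3 48.3; 6 49.4; 9 50.5; 12 51.2; 15 52.2; 18 53.2; 21 53.8; 24 54.5; 27 54.9; 30 55.0; 33 55.3; 36 55.6; 39 55.6; 42 55.5; 45 55.3; 48 54.9; 51 54.4; 54 53.7; 57 53.1;
```

View pics/w3c.png

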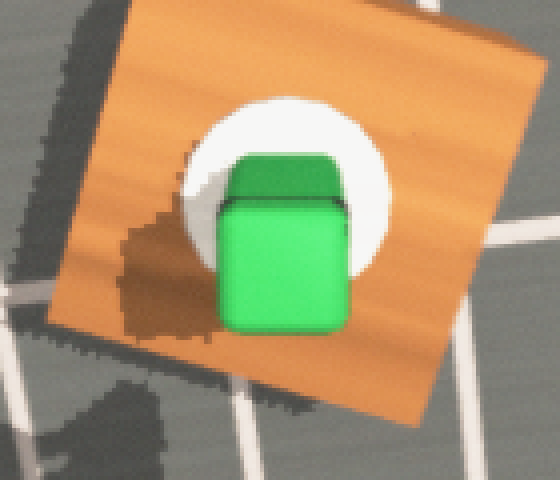

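Call:
step_arm(
  series=[
    [0, 0, 0, 0.045, 0.025, -0.6, 0],
    [0, 0, 0, 0, 0, -0.6, 0],
    [0, 0, 0, 0, 0, -0.6, 0],
    [0, 0, 0, 0, 0, -0.6, 0],
    [0, 0, 0, 0, 0, -0.6, 0],
  ],
  newtons=80,
)

```text
time: 5.57
eef_pos: [0.5077, -0.1479, 0.071]
ee_rot: [-0.0, 0.998, -0.061, 0.0]
wrist_force: [0.2, -0.5, -0.5]
gripper_width: 0.0853
```

Call:
step_arm(
  series=[
    [0, 0, 0, 0, 0, 0, 0],
    [0, 0, 0, 0, 0, 0, 0],
  ],
)

```text
time: 5.73
eef_pos: [0.5062, -0.1476, 0.0706]
ee_rot: [-0.001, 0.998, -0.061, -0.002]
wrist_force: [0.1, 0.0, 1.1]
gripper_width: 0.0856
```

```bash
python3 - <<'E'
from h import *
s=monitor.read_state(); print(s['eef_pos'],s['time'],s['wrist_force'])
for n in ['wrist','side']:
    p=optics.camera(n);i=p['frame']
    if n=='side': i=cv2.resize(i[120:220,210:360],None,fx=4,fy=4)
    cv2.imwrite(f'pics/g_{n}.png',i)
E
```

```text
[ 0.50616206 -0.14764431  0.07055092] 5.7333 [0.12192246 0.02003119 1.07186342]
```

View pics/g_wrist.png

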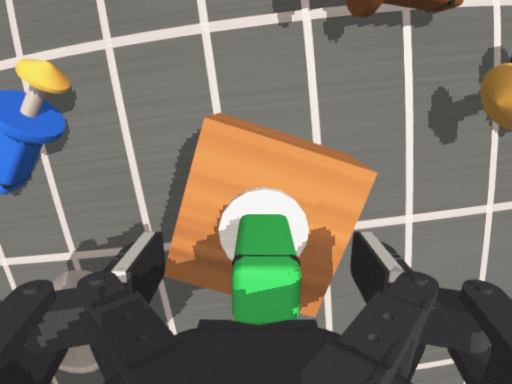

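View pics/g_side.png

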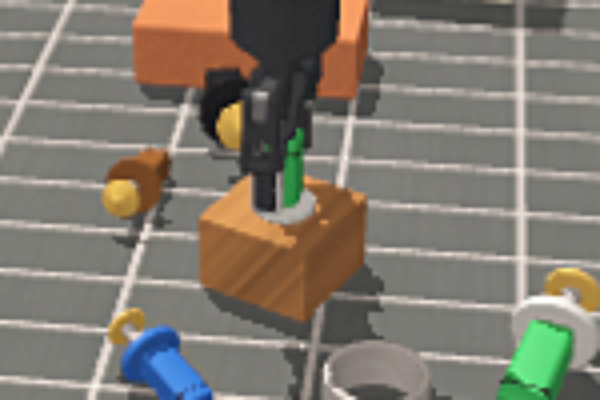

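Call:
step_arm(
  series=[
    [0, 0, 0, 0, -0.07, 0, 0],
    [0, 0, 0, 0, 0, 0, 0.5],
    [0, 0, 0, 0, 0, 0, 1],
    [0, 0, 0, 0, 0, 0, 1],
    [0, 0, 0, 0, 0, 0, 1],
  ],
)

```text
time: 6.25
eef_pos: [0.5079, -0.1519, 0.0722]
ee_rot: [0.0, 0.998, -0.061, 0.0]
wrist_force: [0.1, 0.4, -1.4]
gripper_width: 0.0385
```

Call:
step_arm(
  series=[
    [0, 0, 0, 0, 0, 0, 1],
    [0, 0, 0, 0, 0, 0, 1],
    [0, 0, 0, 0, 0, 0, 1],
  ],
)

```text
time: 6.5
eef_pos: [0.508, -0.1519, 0.0721]
ee_rot: [0.0, 0.998, -0.061, 0.0]
wrist_force: [0.2, 0.4, 2.2]
gripper_width: 0.0232
```

Call:
step_arm(
  series=[
    [0, 0, 0, 0, 0, 0.2, 1],
    [0, 0, 0, 0, 0, 0.4, 1],
    [0, 0, 0, 0, 0, 0.6, 1],
    [0, 0, 0, 0, 0, 0.6, 1],
    [0, 0, 0, 0, 0, 0.7, 1],
  ],
  newtons=100,
)

```text
time: 6.92
eef_pos: [0.506, -0.1512, 0.1712]
ee_rot: [-0.001, 0.998, -0.061, -0.002]
wrist_force: [-0.5, -1.1, -1.7]
gripper_width: 0.0232
```

Call:
step_arm(
  series=[
    [0, 0, 0, 0.17, 0.85, 0, 1],
    [0, 0, 0, 0.17, 0.85, 0, 1],
    [0, 0, 0, 0.17, 0.85, 0, 1],
    [0, 0, 0, 0.17, 0.85, 0, 1],
    [0, 0, 0, 0.17, 0.85, 0, 1],
  ],
)

```text
time: 7.33
eef_pos: [0.5411, 0.0197, 0.1717]
ee_rot: [0.0, 0.998, -0.062, -0.0]
wrist_force: [1.3, 0.0, -1.6]
gripper_width: 0.0232
```

Call:
step_arm(
  series=[
    [0, 0, 0, 0.17, 0.85, 0, 1],
    [0, 0, 0, 0.17, 0.85, 0, 1],
    [0, 0, 0, 0.17, 0.85, 0, 1],
    [0, 0, 0, 0.17, 0.85, 0, 1],
    [0, 0, 0, 0.05, 0.8, 0, 1],
  ],
)

```text
time: 7.75
eef_pos: [0.5709, 0.1882, 0.1715]
ee_rot: [0.0, 0.998, -0.061, -0.0]
wrist_force: [-0.1, 0.5, -0.8]
gripper_width: 0.0232
```

Call:
step_arm(
  series=[
    [0, 0, 0, 0, 0, 0, 1],
    [0, 0, 0, 0, 0, 0, 1],
  ],
)

```text
time: 7.92
eef_pos: [0.5701, 0.1879, 0.1712]
ee_rot: [0.0, 0.998, -0.06, -0.001]
wrist_force: [-0.3, -1.1, -2.1]
gripper_width: 0.0227
```

```bash
python3 - <<'E'
from h import *
for n in ['wrist','side']:
    p=optics.camera(n);i=p['frame']; s=monitor.read_state();print(s['eef_pos'],s['time'],s['wrist_force'],s['moment'],s['gripper_width'],s['qpos'][5])
    np.save(f't1_{n}.npy',p,allow_pickle=True)
    if n=='side': i=cv2.resize(i[150:290,170:330],None,fx=4,fy=4)
    cv2.imwrite(f'pics/t1_{n}.png',i)
E
```

```text
[0.57003546 0.18659751 0.17109388] 7.9667 [-0.19264777 -0.87511067 -1.73101656] [-0.0221378  -0.01005229  0.02971219] 0.02313735807584331 1.9669835358810766
[0.57012794 0.1858058  0.17115042] 8.0167 [ 0.30341656  1.07119575 -1.96611595] [-0.007317    0.037188    0.00563903] 0.022988305958019584 1.967022275004009
```

View pics/t1_side.png

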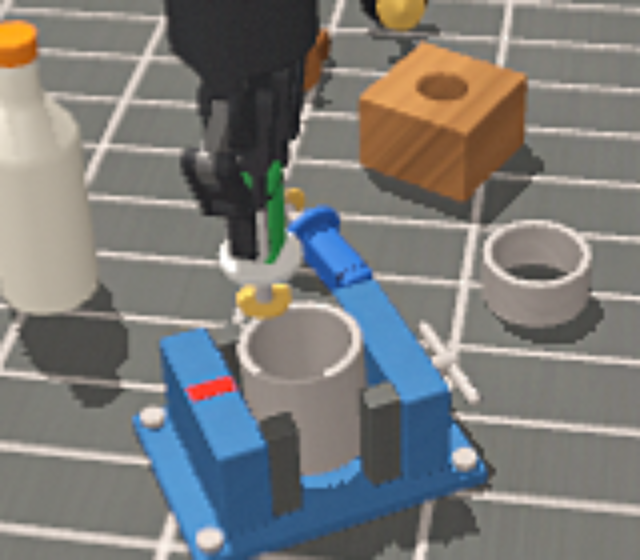

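View pics/t1_wrist.png

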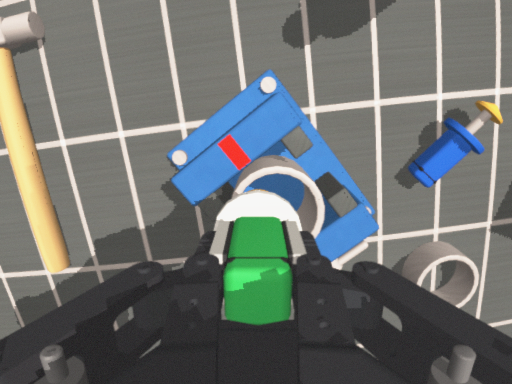

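```bash
python3 - <<'E'
from h import *
p=np.load('t1_wrist.npy',allow_pickle=True).item()
# TCP from camera pose: constant tool offsets
s=monitor.read_state(); 
Mt=rot(s['ee_rot']); 
X=cloud(p).reshape(-1,3); hsv=cv2.cvtColor(p['frame'],cv2.COLOR_BGR2HSV).reshape(-1,3)
tcp=np.array(p['eye'])-Mt@np.array([.0654,-.0004,-.1434]); print('tcp',tcp)
g=(hsv[:,0]>45)&(hsv[:,0]<80)&(hsv[:,1]>120)&(X[:,2]>.13)
L=(X[g]-tcp)@Mt; print(L.min(0),L.max(0)); T=L[L[:,2]<-.047]; print('top',len(T),T.mean(0),T.min(0),T.max(0))
c=(hsv[:,1]<40)&(hsv[:,2]>180)&(np.abs(X[:,2]-.165)<.006)&(np.hypot(X[:,0]-tcp[0],X[:,1]-tcp[1])<.03); C=(X[c]-tcp)@Mt; print('collar',len(C)); 
if len(C): print(C.min(0),C.max(0),cv2.minEnclosingCircle((C[:,:2]*1000).astype(np.float32)))
p=np.load('t1_side.npy',allow_pickle=True).item(); X=cloud(p).reshape(-1,3); hsv=cv2.cvtColor(p['frame'],cv2.COLOR_BGR2HSV).reshape(-1,3)
b=(hsv[:,0]>15)&(hsv[:,0]<32)&(hsv[:,1]>120)&(np.hypot(X[:,0]-.57,X[:,1]-.186)<.03)&(X[:,2]>.1); print('blade side',X[b].min(0),X[b].max(0),b.sum(), cv2.minEnclosingCircle((X[b][:,:2]*1000).astype(np.float32)))
c=(hsv[:,1]<40)&(hsv[:,2]>170)&(np.abs(X[:,2]-.165)<.008)&(np.hypot(X[:,0]-.57,X[:,1]-.186)<.03);print('collar side',X[c].min(0),X[c].max(0),cv2.minEnclosingCircle((X[c][:,:2]*1000).astype(np.float32)))
E
```

```text
tcp [0.57001744 0.18774569 0.1711423 ]
[-0.01154065 -0.01333796 -0.1434    ] [0.0654     0.01281483 0.00166922]
top 3618 [ 0.00151336 -0.00020574 -0.05065503] [-0.01154065 -0.01217643 -0.1434    ] [ 0.0654      0.0115392  -0.04700205]
collar 1746
[ 0.00085855 -0.02230588  0.00067208] [0.02147218 0.02209869 0.01020153] ((1.5167782306671143, -0.1035928726196289), 22.202442169189453)
blade side [0.55319752 0.17321174 0.12945665] [0.583251   0.20094536 0.13661949] 71 ((568.7508544921875, 188.10072326660156), 15.60229778289795)
collar side [0.54701685 0.16689752 0.16183853] [0.59065341 0.2097843  0.16766834] ((567.662109375, 187.226318359375), 23.37729835510254)
```

Call:
step_arm(
  series=[
    [0, 0, 0, 0.02, 0, -0.25, 1],
    [0, 0, 0, 0, 0, -0.25, 1],
    [0, 0, 0, 0, 0, -0.2, 1],
  ],
)

```text
time: 8.27
eef_pos: [0.571, 0.1849, 0.142]
ee_rot: [0.0, 0.998, -0.062, -0.001]
wrist_force: [-0.2, 0.4, -1.5]
gripper_width: 0.0233
```

Call:
step_arm(
  series=[
    [0, 0, 0, 0, 0, 0, 1],
  ],
)

```text
time: 8.35
eef_pos: [0.5694, 0.1847, 0.1402]
ee_rot: [0.001, 0.998, -0.062, -0.003]
wrist_force: [-0.1, -0.1, -3.0]
gripper_width: 0.0228
```

Call:
step_arm(
  series=[
    [0, 0, 0, 0, 0, 0, 1],
  ],
)

```text
time: 8.43
eef_pos: [0.5706, 0.1853, 0.142]
ee_rot: [0.001, 0.998, -0.062, -0.001]
wrist_force: [1.0, 1.4, -1.6]
gripper_width: 0.0228
```

Call:
step_arm(
  series=[
    [0, 0, 0, 0, 0, 0, 1],
  ],
)

```text
time: 8.52
eef_pos: [0.5716, 0.1858, 0.1434]
ee_rot: [0.0, 0.998, -0.062, -0.0]
wrist_force: [-0.2, -0.1, -2.0]
gripper_width: 0.023
```

Call:
step_arm(
  series=[
    [0, 0, 0, 0, 0, 0, 1],
  ],
)

```text
time: 8.6
eef_pos: [0.572, 0.1862, 0.1441]
ee_rot: [-0.0, 0.998, -0.061, 0.0]
wrist_force: [0.1, 0.4, -2.2]
gripper_width: 0.0228
```

Call:
step_arm(
  series=[
    [0, 0, 0, 0, 0, 0, 1],
  ],
)

```text
time: 8.68
eef_pos: [0.5721, 0.1864, 0.1443]
ee_rot: [-0.0, 0.998, -0.061, 0.001]
wrist_force: [0.2, -0.2, -1.6]
gripper_width: 0.0229
```

Call:
step_arm(
  series=[
    [0, 0, 0, 0, 0, 0, 1],
  ],
)

```text
time: 8.77
eef_pos: [0.572, 0.1864, 0.1443]
ee_rot: [-0.0, 0.998, -0.061, 0.0]
wrist_force: [0.7, 0.5, -2.1]
gripper_width: 0.0226
```

Call:
step_arm(
  series=[
    [0, 0, 0, 0, 0, 0, 1],
  ],
)

```text
time: 8.85
eef_pos: [0.5719, 0.1864, 0.1441]
ee_rot: [-0.0, 0.998, -0.061, 0.0]
wrist_force: [0.1, -0.7, -1.6]
gripper_width: 0.0228
```

Call:
step_arm(
  series=[
    [0, 0, 0, 0, 0, 0, 1],
  ],
)

```text
time: 8.93
eef_pos: [0.5717, 0.1864, 0.144]
ee_rot: [-0.0, 0.998, -0.061, 0.0]
wrist_force: [0.4, -0.5, -1.8]
gripper_width: 0.0232
```

Call:
step_arm(
  series=[
    [0, 0, 0, 0, 0, -0.025, 1],
    [0, 0, 0, 0, 0, -0.025, 1],
    [0, 0, 0, 0, 0, -0.025, 1],
    [0, 0, 0, 0, 0, -0.025, 1],
    [0, 0, 0, 0, 0, 0, 1],
  ],
)

```text
time: 9.35
eef_pos: [0.5713, 0.1862, 0.1392]
ee_rot: [0.0, 0.998, -0.061, -0.0]
wrist_force: [-1.1, -0.8, -1.8]
gripper_width: 0.0229
```

Call:
step_arm(
  series=[
    [0, 0, 0, 0, 0, -0.0125, 1],
    [0, 0, 0, 0, 0, -0.0125, 1],
    [0, 0, 0, 0, 0, 0, 1],
  ],
)

```text
time: 9.6
eef_pos: [0.5715, 0.1863, 0.1385]
ee_rot: [0.0, 0.998, -0.061, -0.0]
wrist_force: [-0.1, -0.5, -2.1]
gripper_width: 0.023
```

Call:
step_arm(
  series=[
    [0, 0, 0, 0, 0, -0.0125, 1],
    [0, 0, 0, 0, 0, 0, 1],
  ],
)

```text
time: 9.77
eef_pos: [0.5716, 0.1863, 0.1381]
ee_rot: [0.0, 0.998, -0.061, -0.0]
wrist_force: [0.6, 0.0, -2.7]
gripper_width: 0.023
```

Call:
step_arm(
  series=[
    [0, 0, 0, 0, 0, -0.0125, 1],
    [0, 0, 0, 0, 0, 0, 1],
  ],
)

```text
time: 9.93
eef_pos: [0.5716, 0.1863, 0.1376]
ee_rot: [-0.0, 0.998, -0.061, -0.0]
wrist_force: [-0.7, 0.2, -1.9]
gripper_width: 0.0229
```

Call:
step_arm(
  series=[
    [0, 0, 0, 0, 0, -0.0125, 1],
    [0, 0, 0, 0, 0, 0, 1],
  ],
)

```text
time: 10.1
eef_pos: [0.5716, 0.1863, 0.1371]
ee_rot: [0.0, 0.998, -0.061, -0.0]
wrist_force: [-0.5, 0.1, -1.4]
gripper_width: 0.0233
```

Call:
step_arm(
  series=[
    [0, 0, 0, 0, 0, -0.0125, 1],
    [0, 0, 0, 0, 0, 0, 1],
  ],
)

```text
time: 10.27
eef_pos: [0.5716, 0.1863, 0.1366]
ee_rot: [0.0, 0.998, -0.061, -0.0]
wrist_force: [-0.4, -0.6, -1.4]
gripper_width: 0.0228
```

Call:
step_arm(
  series=[
    [0, 0, 0, 0, 0, -0.0125, 1],
    [0, 0, 0, 0, 0, 0, 1],
  ],
)

```text
time: 10.43
eef_pos: [0.5716, 0.1863, 0.1361]
ee_rot: [0.0, 0.998, -0.061, -0.0]
wrist_force: [-0.1, -0.5, -1.5]
gripper_width: 0.0234
```

Call:
step_arm(
  series=[
    [0, 0, 0, 0, 0, -0.0125, 1],
    [0, 0, 0, 0, 0, 0, 1],
  ],
)

```text
time: 10.6
eef_pos: [0.5716, 0.1863, 0.1357]
ee_rot: [-0.0, 0.998, -0.061, 0.0]
wrist_force: [-0.0, 0.7, -1.6]
gripper_width: 0.0232
```

Call:
step_arm(
  series=[
    [0, 0, 0, 0, 0, -0.0125, 1],
    [0, 0, 0, 0, 0, 0, 1],
  ],
)

```text
time: 10.77
eef_pos: [0.5717, 0.1863, 0.1354]
ee_rot: [-0.0, 0.998, -0.061, 0.0]
wrist_force: [0.1, -0.3, 0.3]
gripper_width: 0.0227
```

Call:
step_arm(
  series=[
    [0, 0, 0, 0, 0, -0.0125, 1],
    [0, 0, 0, 0, 0, 0, 1],
  ],
)

```text
time: 10.93
eef_pos: [0.5718, 0.1864, 0.1353]
ee_rot: [-0.0, 0.998, -0.061, 0.0]
wrist_force: [-0.9, -0.7, 2.4]
gripper_width: 0.023
```

```bash
python3 - <<'E'
import numpy as np
r=.0215
def P(a): 
    t=np.radians(a); return np.array([.5534+r*np.cos(t),.1750+r*np.sin(t),-.0018*np.cos(t)-.0001*np.sin(t)])
z0=.1346-P(31.7)[2]
for k in range(64):
    a=31.7+6*k; d=(P(a+6)-P(a))/5/.04; e=P(a+6); print(k,round(a+6,1),d.round(4).tolist(),'end',e[:2].round(4).tolist(),round(e[2]+z0,4))
E
```

```text
0 37.7 [-0.0064, 0.0093, 0.0005] end [0.5704, 0.1881] 0.1347
1 43.7 [-0.0073, 0.0085, 0.0006] end [0.5689, 0.1899] 0.1348
2 49.7 [-0.0082, 0.0077, 0.0006] end [0.5673, 0.1914] 0.1349
3 55.7 [-0.009, 0.0068, 0.0007] end [0.5655, 0.1928] 0.1351
4 61.7 [-0.0096, 0.0058, 0.0008] end [0.5636, 0.1939] 0.1352
5 67.7 [-0.0102, 0.0048, 0.0008] end [0.5616, 0.1949] 0.1354
6 73.7 [-0.0106, 0.0037, 0.0009] end [0.5594, 0.1956] 0.1356
7 79.7 [-0.011, 0.0026, 0.0009] end [0.5572, 0.1962] 0.1358
8 85.7 [-0.0112, 0.0014, 0.0009] end [0.555, 0.1964] 0.1359
9 91.7 [-0.0112, 0.0003, 0.0009] end [0.5528, 0.1965] 0.1361
10 97.7 [-0.0112, -0.0009, 0.0009] end [0.5505, 0.1963] 0.1363
11 103.7 [-0.0111, -0.0021, 0.0009] end [0.5483, 0.1959] 0.1365
12 109.7 [-0.0108, -0.0032, 0.0009] end [0.5462, 0.1952] 0.1367
13 115.7 [-0.0104, -0.0043, 0.0009] end [0.5441, 0.1944] 0.1369
14 121.7 [-0.0099, -0.0054, 0.0009] end [0.5421, 0.1933] 0.137
15 127.7 [-0.0093, -0.0064, 0.0008] end [0.5403, 0.192] 0.1372
16 133.7 [-0.0085, -0.0073, 0.0007] end [0.5385, 0.1905] 0.1374
17 139.7 [-0.0077, -0.0082, 0.0007] end [0.537, 
[... 2207 characters left out ...]
712] 0.1344
53 355.7 [0.0014, 0.0112, -0.0002] end [0.5748, 0.1734] 0.1344
54 361.7 [0.0003, 0.0112, -0.0001] end [0.5749, 0.1756] 0.1344
55 367.7 [-0.0009, 0.0112, 0.0] end [0.5747, 0.1779] 0.1344
56 373.7 [-0.0021, 0.0111, 0.0001] end [0.5743, 0.1801] 0.1344
57 379.7 [-0.0032, 0.0108, 0.0002] end [0.5736, 0.1822] 0.1345
58 385.7 [-0.0043, 0.0104, 0.0003] end [0.5728, 0.1843] 0.1345
59 391.7 [-0.0054, 0.0099, 0.0004] end [0.5717, 0.1863] 0.1346
60 397.7 [-0.0064, 0.0093, 0.0005] end [0.5704, 0.1881] 0.1347
61 403.7 [-0.0073, 0.0085, 0.0006] end [0.5689, 0.1899] 0.1348
62 409.7 [-0.0082, 0.0077, 0.0006] end [0.5673, 0.1914] 0.1349
63 415.7 [-0.009, 0.0068, 0.0007] end [0.5655, 0.1928] 0.1351
```

Call:
step_arm(
  series=[
    [0, 0, 0, 0, 0, -0.005, 1],
    [0, 0, 0, 0, 0, 0, 1],
  ],
)

```text
time: 11.1
eef_pos: [0.5719, 0.1864, 0.1352]
ee_rot: [-0.0, 0.998, -0.061, 0.0]
wrist_force: [-1.9, -0.9, 3.8]
gripper_width: 0.0229
```

Call:
step_arm(
  series=[
    [0, 0, 0, -0.0064, 0.0093, 0.0005, 1],
    [0, 0, 0, -0.0064, 0.0093, 0.0005, 1],
    [0, 0, 0, -0.0064, 0.0093, 0.0005, 1],
    [0, 0, 0, -0.0064, 0.0093, 0.0005, 1],
    [0, 0, 0, -0.0064, 0.0093, 0.0005, 1],
  ],
)

```text
time: 11.52
eef_pos: [0.5711, 0.1873, 0.135]
ee_rot: [0.001, 0.998, -0.061, 0.001]
wrist_force: [-0.5, -5.3, 5.2]
gripper_width: 0.023
```

Call:
step_arm(
  series=[
    [0, 0, 0, -0.0073, 0.0085, 0.0006, 1],
    [0, 0, 0, -0.0073, 0.0085, 0.0006, 1],
    [0, 0, 0, -0.0073, 0.0085, 0.0006, 1],
    [0, 0, 0, -0.0073, 0.0085, 0.0006, 1],
    [0, 0, 0, -0.0073, 0.0085, 0.0006, 1],
  ],
)

```text
time: 11.93
eef_pos: [0.5693, 0.1891, 0.1348]
ee_rot: [0.001, 0.998, -0.061, 0.0]
wrist_force: [0.2, -5.6, 4.4]
gripper_width: 0.0229
```

Call:
step_arm(
  series=[
    [0, 0, 0, -0.0082, 0.0077, 0.0024, 1],
    [0, 0, 0, -0.0082, 0.0077, 0.0024, 1],
    [0, 0, 0, -0.0082, 0.0077, 0.0024, 1],
    [0, 0, 0, -0.0082, 0.0077, 0.0016, 1],
    [0, 0, 0, -0.0082, 0.0077, 0.0006, 1],
  ],
)

```text
time: 12.35
eef_pos: [0.5677, 0.1905, 0.1349]
ee_rot: [0.001, 0.998, -0.061, 0.001]
wrist_force: [0.6, -4.9, 3.3]
gripper_width: 0.0231
```

Call:
step_arm(
  series=[
    [0, 0, 0, -0.009, 0.0068, 0.0007, 1],
    [0, 0, 0, -0.009, 0.0068, 0.0007, 1],
    [0, 0, 0, -0.009, 0.0068, 0.0007, 1],
    [0, 0, 0, -0.009, 0.0068, 0.0007, 1],
    [0, 0, 0, -0.009, 0.0068, 0.0007, 1],
  ],
)

```text
time: 12.77
eef_pos: [0.5662, 0.1918, 0.1352]
ee_rot: [0.001, 0.998, -0.061, 0.001]
wrist_force: [2.4, -5.1, 2.9]
gripper_width: 0.023
```

Call:
step_arm(
  series=[
    [0, 0, 0, -0.0096, 0.0058, 0.0008, 1],
    [0, 0, 0, -0.0096, 0.0058, 0.0008, 1],
    [0, 0, 0, -0.0096, 0.0058, 0.0008, 1],
    [0, 0, 0, -0.0096, 0.0058, 0.0008, 1],
    [0, 0, 0, -0.0096, 0.0058, 0.0008, 1],
  ],
)

```text
time: 13.18
eef_pos: [0.5645, 0.193, 0.1355]
ee_rot: [0.001, 0.998, -0.061, 0.001]
wrist_force: [2.4, -4.8, 3.1]
gripper_width: 0.0229
```

Call:
step_arm(
  series=[
    [0, 0, 0, -0.0102, 0.0048, 0.0008, 1],
    [0, 0, 0, -0.0102, 0.0048, 0.0008, 1],
    [0, 0, 0, -0.0102, 0.0048, 0.0008, 1],
    [0, 0, 0, -0.0102, 0.0048, 0.0008, 1],
    [0, 0, 0, -0.0102, 0.0048, 0.0008, 1],
  ],
)

```text
time: 13.6
eef_pos: [0.5625, 0.1942, 0.1356]
ee_rot: [0.0, 0.998, -0.061, 0.001]
wrist_force: [1.4, -4.4, 2.5]
gripper_width: 0.0231
```

Call:
step_arm(
  series=[
    [0, 0, 0, -0.0106, 0.0037, 0.0009, 1],
    [0, 0, 0, -0.0106, 0.0037, 0.0009, 1],
    [0, 0, 0, -0.0106, 0.0037, 0.0009, 1],
    [0, 0, 0, -0.0106, 0.0037, 0.0009, 1],
    [0, 0, 0, -0.0106, 0.0037, 0.0009, 1],
  ],
)

```text
time: 14.02
eef_pos: [0.56, 0.1954, 0.1358]
ee_rot: [0.0, 0.998, -0.061, 0.001]
wrist_force: [2.6, -4.3, 2.0]
gripper_width: 0.0229
```

Call:
step_arm(
  series=[
    [0, 0, 0, -0.011, 0.0026, 0.0009, 1],
    [0, 0, 0, -0.011, 0.0026, 0.0009, 1],
    [0, 0, 0, -0.011, 0.0026, 0.0009, 1],
    [0, 0, 0, -0.011, 0.0026, 0.0009, 1],
    [0, 0, 0, -0.011, 0.0026, 0.0009, 1],
  ],
)

```text
time: 14.43
eef_pos: [0.5582, 0.1961, 0.1362]
ee_rot: [-0.0, 0.998, -0.061, 0.001]
wrist_force: [3.5, -3.6, 2.6]
gripper_width: 0.0228
```

Call:
step_arm(
  series=[
    [0, 0, 0, -0.0112, 0.0014, 0.0009, 1],
    [0, 0, 0, -0.0112, 0.0014, 0.0009, 1],
    [0, 0, 0, -0.0112, 0.0014, 0.0009, 1],
    [0, 0, 0, -0.0112, 0.0014, 0.0009, 1],
    [0, 0, 0, -0.0112, 0.0014, 0.0009, 1],
  ],
)

```text
time: 14.85
eef_pos: [0.5562, 0.1966, 0.1365]
ee_rot: [-0.0, 0.998, -0.061, 0.001]
wrist_force: [4.1, -3.7, 2.7]
gripper_width: 0.0228
```

Call:
step_arm(
  series=[
    [0, 0, 0, -0.0112, 0.0003, 0.0009, 1],
    [0, 0, 0, -0.0112, 0.0003, 0.0009, 1],
    [0, 0, 0, -0.0112, 0.0003, 0.0009, 1],
    [0, 0, 0, -0.0112, 0.0003, 0.0009, 1],
    [0, 0, 0, -0.0112, 0.0003, 0.0009, 1],
  ],
)

```text
time: 15.27
eef_pos: [0.5541, 0.1968, 0.1368]
ee_rot: [-0.001, 0.998, -0.061, 0.002]
wrist_force: [4.6, -3.4, 2.1]
gripper_width: 0.0229
```

Call:
step_arm(
  series=[
    [0, 0, 0, -0.0112, -0.0009, 0.0009, 1],
    [0, 0, 0, -0.0112, -0.0009, 0.0009, 1],
    [0, 0, 0, -0.0112, -0.0009, 0.0009, 1],
    [0, 0, 0, -0.0112, -0.0009, 0.0009, 1],
    [0, 0, 0, -0.0112, -0.0009, 0.0009, 1],
  ],
)

```text
time: 15.68
eef_pos: [0.5513, 0.1967, 0.137]
ee_rot: [-0.001, 0.998, -0.061, 0.001]
wrist_force: [4.1, -2.8, 3.6]
gripper_width: 0.0231
```

Call:
step_arm(
  series=[
    [0, 0, 0, -0.0111, -0.0021, 0.0009, 1],
    [0, 0, 0, -0.0111, -0.0021, 0.0009, 1],
    [0, 0, 0, -0.0111, -0.0021, 0.0009, 1],
    [0, 0, 0, -0.0111, -0.0021, 0.0009, 1],
    [0, 0, 0, -0.0111, -0.0021, 0.0009, 1],
  ],
)

```text
time: 16.1
eef_pos: [0.5488, 0.1961, 0.1369]
ee_rot: [-0.0, 0.998, -0.061, 0.001]
wrist_force: [5.7, -1.9, 3.6]
gripper_width: 0.0227
```

Call:
step_arm(
  series=[
    [0, 0, 0, -0.0108, -0.0032, 0.0017, 1],
    [0, 0, 0, -0.0108, -0.0032, 0.0017, 1],
    [0, 0, 0, -0.0108, -0.0032, 0.0017, 1],
    [0, 0, 0, -0.0108, -0.0032, 0.0017, 1],
    [0, 0, 0, -0.0108, -0.0032, 0.0009, 1],
  ],
)

```text
time: 16.52
eef_pos: [0.5468, 0.1956, 0.1372]
ee_rot: [-0.0, 0.998, -0.061, 0.001]
wrist_force: [5.4, -1.3, 3.3]
gripper_width: 0.0234
```

Call:
step_arm(
  series=[
    [0, 0, 0, -0.0104, -0.0043, 0.0009, 1],
    [0, 0, 0, -0.0104, -0.0043, 0.0009, 1],
    [0, 0, 0, -0.0104, -0.0043, 0.0009, 1],
    [0, 0, 0, -0.0104, -0.0043, 0.0009, 1],
    [0, 0, 0, -0.0104, -0.0043, 0.0009, 1],
  ],
)

```text
time: 16.93
eef_pos: [0.5449, 0.195, 0.1376]
ee_rot: [-0.001, 0.998, -0.061, 0.001]
wrist_force: [7.1, -0.5, 2.0]
gripper_width: 0.0229
```

Call:
step_arm(
  series=[
    [0, 0, 0, -0.0099, -0.0054, 0.0009, 1],
    [0, 0, 0, -0.0099, -0.0054, 0.0009, 1],
    [0, 0, 0, -0.0099, -0.0054, 0.0009, 1],
    [0, 0, 0, -0.0099, -0.0054, 0.0009, 1],
    [0, 0, 0, -0.0099, -0.0054, 0.0009, 1],
  ],
)

```text
time: 17.35
eef_pos: [0.5429, 0.194, 0.1378]
ee_rot: [-0.001, 0.998, -0.061, 0.001]
wrist_force: [5.2, -0.2, 3.6]
gripper_width: 0.023
```

Call:
step_arm(
  series=[
    [0, 0, 0, -0.0093, -0.0064, 0.0012, 1],
    [0, 0, 0, -0.0093, -0.0064, 0.0012, 1],
    [0, 0, 0, -0.0093, -0.0064, 0.0012, 1],
    [0, 0, 0, -0.0093, -0.0064, 0.0012, 1],
    [0, 0, 0, -0.0093, -0.0064, 0.0012, 1],
  ],
)

```text
time: 17.77
eef_pos: [0.5409, 0.1928, 0.138]
ee_rot: [-0.001, 0.998, -0.061, 0.001]
wrist_force: [5.1, -0.8, 3.2]
gripper_width: 0.0229
```

Call:
step_arm(
  series=[
    [0, 0, 0, -0.0085, -0.0073, 0.0007, 1],
    [0, 0, 0, -0.0085, -0.0073, 0.0007, 1],
    [0, 0, 0, -0.0085, -0.0073, 0.0007, 1],
    [0, 0, 0, -0.0085, -0.0073, 0.0007, 1],
    [0, 0, 0, -0.0085, -0.0073, 0.0007, 1],
  ],
)

```text
time: 18.18
eef_pos: [0.5389, 0.1913, 0.138]
ee_rot: [-0.001, 0.998, -0.061, 0.001]
wrist_force: [5.4, 0.9, 3.2]
gripper_width: 0.0231
```

Call:
step_arm(
  series=[
    [0, 0, 0, -0.0077, -0.0082, 0.0007, 1],
    [0, 0, 0, -0.0077, -0.0082, 0.0007, 1],
    [0, 0, 0, -0.0077, -0.0082, 0.0007, 1],
    [0, 0, 0, -0.0077, -0.0082, 0.0007, 1],
    [0, 0, 0, -0.0077, -0.0082, 0.0007, 1],
  ],
)

```text
time: 18.6
eef_pos: [0.5375, 0.1899, 0.1382]
ee_rot: [-0.001, 0.998, -0.061, 0.001]
wrist_force: [5.5, 1.2, 3.9]
gripper_width: 0.0229
```

Call:
step_arm(
  series=[
    [0, 0, 0, -0.0068, -0.009, 0.0018, 1],
    [0, 0, 0, -0.0068, -0.009, 0.0018, 1],
    [0, 0, 0, -0.0068, -0.009, 0.0018, 1],
    [0, 0, 0, -0.0068, -0.009, 0.0016, 1],
    [0, 0, 0, -0.0068, -0.009, 0.0016, 1],
  ],
)

```text
time: 19.02
eef_pos: [0.5361, 0.1882, 0.1385]
ee_rot: [-0.001, 0.998, -0.062, 0.001]
wrist_force: [5.2, 1.6, 3.7]
gripper_width: 0.0228
```

Call:
step_arm(
  series=[
    [0, 0, 0, -0.0058, -0.0096, 0.0007, 1],
    [0, 0, 0, -0.0058, -0.0096, 0.0007, 1],
    [0, 0, 0, -0.0058, -0.0096, 0.0007, 1],
    [0, 0, 0, -0.0058, -0.0096, 0.0007, 1],
    [0, 0, 0, -0.0058, -0.0096, 0.0007, 1],
  ],
)

```text
time: 19.43
eef_pos: [0.5348, 0.1865, 0.1387]
ee_rot: [-0.001, 0.998, -0.061, 0.001]
wrist_force: [5.2, 3.0, 3.5]
gripper_width: 0.0229
```

Call:
step_arm(
  series=[
    [0, 0, 0, -0.0048, -0.0102, 0.0005, 1],
    [0, 0, 0, -0.0048, -0.0102, 0.0005, 1],
    [0, 0, 0, -0.0048, -0.0102, 0.0005, 1],
    [0, 0, 0, -0.0048, -0.0102, 0.0005, 1],
    [0, 0, 0, -0.0048, -0.0102, 0.0005, 1],
  ],
)

```text
time: 19.85
eef_pos: [0.5338, 0.1845, 0.1388]
ee_rot: [-0.001, 0.998, -0.061, 0.0]
wrist_force: [5.4, 2.4, 3.2]
gripper_width: 0.0229
```

Call:
step_arm(
  series=[
    [0, 0, 0, -0.0037, -0.0106, 0.0012, 1],
    [0, 0, 0, -0.0037, -0.0106, 0.0012, 1],
    [0, 0, 0, -0.0037, -0.0106, 0.0012, 1],
    [0, 0, 0, -0.0037, -0.0106, 0.001, 1],
    [0, 0, 0, -0.0037, -0.0106, 0.001, 1],
  ],
)

```text
time: 20.27
eef_pos: [0.5326, 0.1816, 0.1387]
ee_rot: [-0.001, 0.998, -0.061, 0.0]
wrist_force: [4.7, 3.2, 3.9]
gripper_width: 0.023
```

Call:
step_arm(
  series=[
    [0, 0, 0, -0.0026, -0.011, 0.0005, 1],
    [0, 0, 0, -0.0026, -0.011, 0.0005, 1],
    [0, 0, 0, -0.0026, -0.011, 0.0005, 1],
    [0, 0, 0, -0.0026, -0.011, 0.0005, 1],
    [0, 0, 0, -0.0026, -0.011, 0.0005, 1],
  ],
)

```text
time: 20.68
eef_pos: [0.5321, 0.1794, 0.1388]
ee_rot: [-0.001, 0.998, -0.061, 0.0]
wrist_force: [4.4, 4.3, 3.7]
gripper_width: 0.0233
```

Call:
step_arm(
  series=[
    [0, 0, 0, -0.0014, -0.0112, 0.0004, 1],
    [0, 0, 0, -0.0014, -0.0112, 0.0004, 1],
    [0, 0, 0, -0.0014, -0.0112, 0.0004, 1],
    [0, 0, 0, -0.0014, -0.0112, 0.0004, 1],
    [0, 0, 0, -0.0014, -0.0112, 0.0004, 1],
  ],
)

```text
time: 21.1
eef_pos: [0.5318, 0.1773, 0.1389]
ee_rot: [-0.001, 0.998, -0.062, -0.0]
wrist_force: [4.7, 4.4, 4.1]
gripper_width: 0.023
```

Call:
step_arm(
  series=[
    [0, 0, 0, -0.0003, -0.0112, 0.0022, 1],
    [0, 0, 0, -0.0003, -0.0112, 0.0022, 1],
    [0, 0, 0, -0.0003, -0.0112, 0.0022, 1],
    [0, 0, 0, -0.0003, -0.0112, 0.0022, 1],
    [0, 0, 0, -0.0003, -0.0112, 0.0012, 1],
  ],
)

```text
time: 21.52
eef_pos: [0.5316, 0.175, 0.1391]
ee_rot: [-0.001, 0.998, -0.062, -0.0]
wrist_force: [3.1, 3.9, 3.5]
gripper_width: 0.0231
```

Call:
step_arm(
  series=[
    [0, 0, 0, 0.0009, -0.0112, 0.0004, 1],
    [0, 0, 0, 0.0009, -0.0112, 0.0004, 1],
    [0, 0, 0, 0.0009, -0.0112, 0.0004, 1],
    [0, 0, 0, 0.0009, -0.0112, 0.0004, 1],
    [0, 0, 0, 0.0009, -0.0112, 0.0004, 1],
  ],
)

```text
time: 21.93
eef_pos: [0.5315, 0.1728, 0.1392]
ee_rot: [-0.001, 0.998, -0.061, -0.0]
wrist_force: [3.0, 4.1, 2.8]
gripper_width: 0.0233
```

Call:
step_arm(
  series=[
    [0, 0, 0, 0.0021, -0.0111, 0.0002, 1],
    [0, 0, 0, 0.0021, -0.0111, 0.0002, 1],
    [0, 0, 0, 0.0021, -0.0111, 0.0002, 1],
    [0, 0, 0, 0.0021, -0.0111, 0.0002, 1],
    [0, 0, 0, 0.0021, -0.0111, 0.0002, 1],
  ],
)

```text
time: 22.35
eef_pos: [0.5318, 0.1705, 0.1391]
ee_rot: [-0.001, 0.998, -0.062, -0.001]
wrist_force: [2.5, 4.7, 4.0]
gripper_width: 0.0229
```

Call:
step_arm(
  series=[
    [0, 0, 0, 0.0032, -0.0108, 0, 1],
    [0, 0, 0, 0.0032, -0.0108, 0, 1],
    [0, 0, 0, 0.0032, -0.0108, 0, 1],
    [0, 0, 0, 0.0032, -0.0108, 0, 1],
    [0, 0, 0, 0.0032, -0.0108, 0, 1],
  ],
)

```text
time: 22.77
eef_pos: [0.5325, 0.1679, 0.139]
ee_rot: [-0.0, 0.998, -0.061, -0.001]
wrist_force: [1.6, 4.7, 3.4]
gripper_width: 0.0229
```

Call:
step_arm(
  series=[
    [0, 0, 0, 0.0043, -0.0104, -0.0002, 1],
    [0, 0, 0, 0.0043, -0.0104, -0.0002, 1],
    [0, 0, 0, 0.0043, -0.0104, -0.0002, 1],
    [0, 0, 0, 0.0043, -0.0104, -0.0002, 1],
    [0, 0, 0, 0.0043, -0.0104, -0.0002, 1],
  ],
)

```text
time: 23.18
eef_pos: [0.5333, 0.166, 0.1391]
ee_rot: [-0.0, 0.998, -0.061, -0.001]
wrist_force: [1.3, 5.0, 3.9]
gripper_width: 0.0227
```

Call:
step_arm(
  series=[
    [0, 0, 0, 0.0054, -0.0099, 0.0008, 1],
    [0, 0, 0, 0.0054, -0.0099, 0.0008, 1],
    [0, 0, 0, 0.0054, -0.0099, 0.0008, 1],
    [0, 0, 0, 0.0054, -0.0099, 0.0008, 1],
    [0, 0, 0, 0.0054, -0.0099, 0.0004, 1],
  ],
)

```text
time: 23.6
eef_pos: [0.5343, 0.1639, 0.1391]
ee_rot: [-0.0, 0.998, -0.061, -0.001]
wrist_force: [1.4, 5.8, 3.7]
gripper_width: 0.0227
```

Call:
step_arm(
  series=[
    [0, 0, 0, 0.0064, -0.0093, -0.0004, 1],
    [0, 0, 0, 0.0064, -0.0093, -0.0004, 1],
    [0, 0, 0, 0.0064, -0.0093, -0.0004, 1],
    [0, 0, 0, 0.0064, -0.0093, -0.0004, 1],
    [0, 0, 0, 0.0064, -0.0093, -0.0004, 1],
  ],
)

```text
time: 24.02
eef_pos: [0.5354, 0.1621, 0.139]
ee_rot: [-0.0, 0.998, -0.061, -0.001]
wrist_force: [0.4, 4.9, 4.0]
gripper_width: 0.0227
```

Call:
step_arm(
  series=[
    [0, 0, 0, 0.0073, -0.0085, -0.0005, 1],
    [0, 0, 0, 0.0073, -0.0085, -0.0005, 1],
    [0, 0, 0, 0.0073, -0.0085, -0.0005, 1],
    [0, 0, 0, 0.0073, -0.0085, -0.0005, 1],
    [0, 0, 0, 0.0073, -0.0085, -0.0005, 1],
  ],
)

```text
time: 24.43
eef_pos: [0.5368, 0.1603, 0.1389]
ee_rot: [-0.0, 0.998, -0.061, -0.001]
wrist_force: [0.2, 4.9, 5.1]
gripper_width: 0.0232
```

Call:
step_arm(
  series=[
    [0, 0, 0, 0.0082, -0.0077, 0.0014, 1],
    [0, 0, 0, 0.0082, -0.0077, 0.0014, 1],
    [0, 0, 0, 0.0082, -0.0077, 0.0014, 1],
    [0, 0, 0, 0.0082, -0.0077, 0.0014, 1],
    [0, 0, 0, 0.0082, -0.0077, 0.0006, 1],
  ],
)

```text
time: 24.85
eef_pos: [0.5386, 0.1582, 0.1389]
ee_rot: [0.0, 0.998, -0.061, -0.001]
wrist_force: [0.0, 2.8, 1.9]
gripper_width: 0.0231
```

Call:
step_arm(
  series=[
    [0, 0, 0, 0.009, -0.0068, -0.0003, 1],
    [0, 0, 0, 0.009, -0.0068, -0.0003, 1],
    [0, 0, 0, 0.009, -0.0068, -0.0003, 1],
    [0, 0, 0, 0.009, -0.0068, -0.0003, 1],
    [0, 0, 0, 0.009, -0.0068, -0.0003, 1],
  ],
)

```text
time: 25.27
eef_pos: [0.5407, 0.1567, 0.1389]
ee_rot: [0.0, 0.998, -0.061, -0.001]
wrist_force: [-1.3, 1.7, -0.1]
gripper_width: 0.0228
```

Call:
step_arm(
  series=[
    [0, 0, 0, 0.002, -0.0014, -0.007, 1],
    [0, 0, 0, 0.002, -0.0014, -0.006, 1],
  ],
)

```text
time: 25.43
eef_pos: [0.5411, 0.1567, 0.1387]
ee_rot: [0.0, 0.998, -0.061, -0.0]
wrist_force: [-1.1, 1.4, 0.9]
gripper_width: 0.023
```

Call:
step_arm(
  series=[
    [0, 0, 0, 0.002, -0.0014, -0.007, 1],
    [0, 0, 0, 0.002, -0.0014, -0.002, 1],
  ],
)

```text
time: 25.6
eef_pos: [0.5415, 0.1568, 0.1386]
ee_rot: [0.0, 0.998, -0.061, 0.0]
wrist_force: [-1.5, 1.0, 1.6]
gripper_width: 0.0229
```

Call:
step_arm(
  series=[
    [0, 0, 0, 0.005, -0.003, -0.004, 1],
    [0, 0, 0, 0.009, -0.006, -0.003, 1],
    [0, 0, 0, 0.0096, -0.0058, -0.001, 1],
  ],
)

```text
time: 25.85
eef_pos: [0.5424, 0.1566, 0.1383]
ee_rot: [-0.0, 0.998, -0.061, 0.0]
wrist_force: [-1.2, 2.2, 1.7]
gripper_width: 0.0229
```

Call:
step_arm(
  series=[
    [0, 0, 0, 0.0094, -0.0058, -0.0023, 1],
    [0, 0, 0, 0.0094, -0.0056, -0.0023, 1],
    [0, 0, 0, 0.0102, -0.0048, -0.0018, 1],
    [0, 0, 0, 0.0102, -0.0048, -0.0008, 1],
    [0, 0, 0, 0.0102, -0.0048, -0.0008, 1],
  ],
)

```text
time: 26.27
eef_pos: [0.5445, 0.1556, 0.138]
ee_rot: [-0.0, 0.998, -0.061, 0.0]
wrist_force: [-0.4, 2.9, 2.6]
gripper_width: 0.023
```

Call:
step_arm(
  series=[
    [0, 0, 0, 0.0102, -0.0048, -0.001, 1],
    [0, 0, 0, 0.0102, -0.0048, -0.001, 1],
    [0, 0, 0, 0.0106, -0.0037, -0.001, 1],
    [0, 0, 0, 0.0106, -0.0037, -0.001, 1],
    [0, 0, 0, 0.0106, -0.0037, -0.001, 1],
  ],
)

```text
time: 26.68
eef_pos: [0.5466, 0.1546, 0.1378]
ee_rot: [-0.0, 0.998, -0.061, 0.0]
wrist_force: [-2.0, 3.7, 3.7]
gripper_width: 0.0229
```

Call:
step_arm(
  series=[
    [0, 0, 0, 0.0106, -0.0037, -0.0009, 1],
    [0, 0, 0, 0.0106, -0.0037, -0.0009, 1],
    [0, 0, 0, 0.011, -0.0026, -0.0009, 1],
    [0, 0, 0, 0.011, -0.0026, -0.0009, 1],
  ],
)

```text
time: 27.02
eef_pos: [0.5482, 0.154, 0.1376]
ee_rot: [0.0, 0.998, -0.061, -0.0]
wrist_force: [-1.9, 3.2, 3.1]
gripper_width: 0.0226
```

Call:
step_arm(
  series=[
    [0, 0, 0, 0.011, -0.0026, -0.0009, 1],
    [0, 0, 0, 0.011, -0.0026, -0.0009, 1],
    [0, 0, 0, 0.011, -0.0026, -0.0009, 1],
    [0, 0, 0, 0.0112, -0.0014, -0.0009, 1],
    [0, 0, 0, 0.0112, -0.0014, -0.0009, 1],
  ],
)

```text
time: 27.43
eef_pos: [0.5502, 0.1536, 0.1373]
ee_rot: [0.0, 0.998, -0.061, -0.0]
wrist_force: [-3.3, 3.6, 5.0]
gripper_width: 0.0228
```

Call:
step_arm(
  series=[
    [0, 0, 0, 0.0112, -0.0014, -0.0009, 1],
    [0, 0, 0, 0.0112, -0.0014, -0.0009, 1],
    [0, 0, 0, 0.0112, -0.0014, -0.0009, 1],
  ],
)

```text
time: 27.68
eef_pos: [0.5513, 0.1535, 0.1372]
ee_rot: [0.0, 0.998, -0.061, -0.001]
wrist_force: [-4.6, 3.5, 5.3]
gripper_width: 0.0231
```

Call:
step_arm(
  series=[
    [0, 0, 0, 0.0112, -0.0003, 0.0008, 1],
    [0, 0, 0, 0.0112, -0.0003, 0.0008, 1],
    [0, 0, 0, 0.0112, -0.0003, 0.0008, 1],
  ],
)

```text
time: 27.93
eef_pos: [0.5523, 0.1535, 0.1371]
ee_rot: [0.0, 0.998, -0.061, -0.001]
wrist_force: [-4.2, 4.0, 5.9]
gripper_width: 0.0226
```

Call:
step_arm(
  series=[
    [0, 0, 0, 0.0112, -0.0003, 0.0002, 1],
    [0, 0, 0, 0.0112, -0.0003, -0.0004, 1],
    [0, 0, 0, 0.0112, 0.0009, -0.0008, 1],
  ],
)

```text
time: 28.18
eef_pos: [0.5536, 0.1535, 0.1371]
ee_rot: [0.0, 0.998, -0.061, -0.001]
wrist_force: [-4.2, 4.6, 6.0]
gripper_width: 0.0226
```

Call:
step_arm(
  series=[
    [0, 0, 0, 0.0112, 0.0009, 0.006, 1],
    [0, 0, 0, 0.0112, 0.0009, 0.005, 1],
  ],
)

```text
time: 28.35
eef_pos: [0.5547, 0.1534, 0.1372]
ee_rot: [0.0, 0.998, -0.061, -0.001]
wrist_force: [-2.6, 3.3, 2.6]
gripper_width: 0.023
```

Call:
step_arm(
  series=[
    [0, 0, 0, 0.0112, 0.0009, -0.0004, 1],
    [0, 0, 0, 0.0112, 0.0009, -0.0006, 1],
    [0, 0, 0, 0.0111, 0.0021, -0.0008, 1],
  ],
)

```text
time: 28.6
eef_pos: [0.5566, 0.1533, 0.1373]
ee_rot: [0.0, 0.998, -0.061, -0.0]
wrist_force: [-1.1, 1.7, 1.5]
gripper_width: 0.0231
```

Call:
step_arm(
  series=[
    [0, 0, 0, 0.0111, 0.0021, -0.0009, 1],
    [0, 0, 0, 0.0111, 0.0021, -0.0009, 1],
    [0, 0, 0, 0.0111, 0.0021, -0.0009, 1],
  ],
)

```text
time: 28.85
eef_pos: [0.5583, 0.1534, 0.1373]
ee_rot: [0.0, 0.998, -0.061, 0.0]
wrist_force: [-0.9, 1.0, 0.4]
gripper_width: 0.0229
```

Call:
step_arm(
  series=[
    [0, 0, 0, 0.008, 0.0018, -0.005, 1],
    [0, 0, 0, 0.008, 0.0018, -0.005, 1],
  ],
)

```text
time: 29.02
eef_pos: [0.5589, 0.1537, 0.1371]
ee_rot: [0.0, 0.998, -0.061, 0.0]
wrist_force: [-1.2, 0.5, 1.2]
gripper_width: 0.0231
```

Call:
step_arm(
  series=[
    [0, 0, 0, 0.0108, 0.003, -0.0045, 1],
    [0, 0, 0, 0.0108, 0.0032, -0.0025, 1],
    [0, 0, 0, 0.0108, 0.0032, -0.0009, 1],
  ],
)

```text
time: 29.27
eef_pos: [0.5601, 0.1543, 0.1368]
ee_rot: [0.0, 0.998, -0.061, 0.0]
wrist_force: [-1.1, 1.1, -1.0]
gripper_width: 0.0228
```

Call:
step_arm(
  series=[
    [0, 0, 0, 0.006, 0.002, -0.006, 1],
    [0, 0, 0, 0.006, 0.002, -0.005, 1],
  ],
)

```text
time: 29.43
eef_pos: [0.5605, 0.1545, 0.1366]
ee_rot: [0.0, 0.998, -0.061, 0.0]
wrist_force: [-2.2, 0.4, 2.5]
gripper_width: 0.0229
```

Call:
step_arm(
  series=[
    [0, 0, 0, 0.0104, 0.0043, -0.0014, 1],
    [0, 0, 0, 0.0104, 0.0043, -0.0012, 1],
    [0, 0, 0, 0.0104, 0.0043, -0.0012, 1],
  ],
)

```text
time: 29.68
eef_pos: [0.5614, 0.1551, 0.1363]
ee_rot: [0.0, 0.998, -0.061, -0.0]
wrist_force: [-2.2, 0.0, 2.4]
gripper_width: 0.0227
```

Call:
step_arm(
  series=[
    [0, 0, 0, 0.0104, 0.0043, -0.001, 1],
    [0, 0, 0, 0.0104, 0.0043, -0.001, 1],
    [0, 0, 0, 0.0099, 0.0054, -0.001, 1],
  ],
)

```text
time: 29.93
eef_pos: [0.5625, 0.1557, 0.1361]
ee_rot: [0.0, 0.998, -0.061, -0.0]
wrist_force: [-3.7, 0.5, 2.6]
gripper_width: 0.023
```

Call:
step_arm(
  series=[
    [0, 0, 0, 0.0099, 0.0054, -0.0009, 1],
    [0, 0, 0, 0.0099, 0.0054, -0.0009, 1],
    [0, 0, 0, 0.0099, 0.0054, -0.0009, 1],
    [0, 0, 0, 0.0099, 0.0054, -0.0009, 1],
  ],
)

```text
time: 30.27
eef_pos: [0.5642, 0.1566, 0.136]
ee_rot: [-0.0, 0.998, -0.061, -0.0]
wrist_force: [-4.2, 0.8, 2.8]
gripper_width: 0.0228
```

Call:
step_arm(
  series=[
    [0, 0, 0, 0.0093, 0.0064, -0.0008, 1],
    [0, 0, 0, 0.0093, 0.0064, -0.0008, 1],
    [0, 0, 0, 0.0093, 0.0064, -0.0008, 1],
  ],
)

```text
time: 30.52
eef_pos: [0.5655, 0.1573, 0.1359]
ee_rot: [-0.0, 0.998, -0.061, -0.0]
wrist_force: [-4.3, 1.6, 4.1]
gripper_width: 0.0228
```

Call:
step_arm(
  series=[
    [0, 0, 0, 0.0093, 0.0064, 0.0003, 1],
    [0, 0, 0, 0.0093, 0.0064, 0.0003, 1],
    [0, 0, 0, 0.0085, 0.0073, 0.0003, 1],
  ],
)

```text
time: 30.77
eef_pos: [0.5668, 0.1581, 0.1359]
ee_rot: [-0.0, 0.998, -0.061, 0.0]
wrist_force: [-4.4, 0.6, 2.2]
gripper_width: 0.023
```

Call:
step_arm(
  series=[
    [0, 0, 0, 0.0085, 0.0073, -0.0003, 1],
    [0, 0, 0, 0.0085, 0.0073, -0.0005, 1],
    [0, 0, 0, 0.0085, 0.0073, -0.0005, 1],
  ],
)

```text
time: 31.02
eef_pos: [0.568, 0.1589, 0.1359]
ee_rot: [0.0, 0.998, -0.061, 0.0]
wrist_force: [-3.3, -0.5, 1.4]
gripper_width: 0.0226
```

Call:
step_arm(
  series=[
    [0, 0, 0, 0.0085, 0.0073, -0.002, 1],
    [0, 0, 0, 0.0077, 0.0082, -0.002, 1],
    [0, 0, 0, 0.0077, 0.0082, -0.0017, 1],
  ],
)

```text
time: 31.27
eef_pos: [0.569, 0.1598, 0.1357]
ee_rot: [0.0, 0.998, -0.061, 0.0]
wrist_force: [-2.8, 0.1, 2.6]
gripper_width: 0.0227
```

Call:
step_arm(
  series=[
    [0, 0, 0, 0.0077, 0.0082, -0.001, 1],
    [0, 0, 0, 0.0077, 0.0082, -0.0007, 1],
    [0, 0, 0, 0.0077, 0.0082, -0.0007, 1],
  ],
)

```text
time: 31.52
eef_pos: [0.5698, 0.1607, 0.1356]
ee_rot: [0.0, 0.998, -0.061, 0.0]
wrist_force: [-2.3, 0.1, 2.4]
gripper_width: 0.0231
```

Call:
step_arm(
  series=[
    [0, 0, 0, 0.0068, 0.009, -0.0009, 1],
    [0, 0, 0, 0.0068, 0.009, -0.0009, 1],
    [0, 0, 0, 0.0068, 0.009, -0.0007, 1],
  ],
)

```text
time: 31.77
eef_pos: [0.5704, 0.1618, 0.1354]
ee_rot: [0.0, 0.998, -0.061, -0.0]
wrist_force: [-2.7, -1.6, 2.8]
gripper_width: 0.0233
```

Call:
step_arm(
  series=[
    [0, 0, 0, 0.0068, 0.009, -0.0006, 1],
    [0, 0, 0, 0.0068, 0.009, -0.0006, 1],
    [0, 0, 0, 0.0058, 0.0096, -0.0005, 1],
  ],
)

```text
time: 32.02
eef_pos: [0.5711, 0.163, 0.1353]
ee_rot: [0.0, 0.998, -0.061, -0.0]
wrist_force: [-3.2, -1.3, 2.0]
gripper_width: 0.0229
```

Call:
step_arm(
  series=[
    [0, 0, 0, 0.0058, 0.0096, -0.0008, 1],
    [0, 0, 0, 0.0058, 0.0096, -0.0008, 1],
    [0, 0, 0, 0.0058, 0.0096, -0.0006, 1],
    [0, 0, 0, 0.0058, 0.0096, -0.0005, 1],
  ],
)

```text
time: 32.35
eef_pos: [0.572, 0.1646, 0.1353]
ee_rot: [0.0, 0.998, -0.061, -0.0]
wrist_force: [-2.9, -1.3, 2.8]
gripper_width: 0.0229
```

Call:
step_arm(
  series=[
    [0, 0, 0, 0.0048, 0.0102, -0.0005, 1],
    [0, 0, 0, 0.0048, 0.0102, -0.0005, 1],
    [0, 0, 0, 0.0048, 0.0102, -0.0005, 1],
  ],
)

```text
time: 32.6
eef_pos: [0.5727, 0.1659, 0.1352]
ee_rot: [-0.0, 0.998, -0.061, 0.0]
wrist_force: [-2.4, -2.1, 2.6]
gripper_width: 0.023
```

Call:
step_arm(
  series=[
    [0, 0, 0, 0.0048, 0.0102, -0.0006, 1],
    [0, 0, 0, 0.0048, 0.0102, -0.0006, 1],
    [0, 0, 0, 0.0037, 0.0106, -0.0005, 1],
    [0, 0, 0, 0.0037, 0.0106, -0.0005, 1],
  ],
)

```text
time: 32.93
eef_pos: [0.5736, 0.1676, 0.1352]
ee_rot: [-0.0, 0.998, -0.061, 0.0]
wrist_force: [-3.1, -0.4, 1.8]
gripper_width: 0.023
```

Call:
step_arm(
  series=[
    [0, 0, 0, 0.0037, 0.0106, -0.0004, 1],
    [0, 0, 0, 0.0037, 0.0106, -0.0004, 1],
    [0, 0, 0, 0.0037, 0.0106, -0.0004, 1],
  ],
)

```text
time: 33.18
eef_pos: [0.5741, 0.1689, 0.1351]
ee_rot: [-0.0, 0.998, -0.061, 0.0]
wrist_force: [-1.9, -2.0, 0.8]
gripper_width: 0.0226
```

Call:
step_arm(
  series=[
    [0, 0, 0, 0.0022, 0.0095, -0.0025, 1],
    [0, 0, 0, 0.0026, 0.011, -0.0025, 1],
    [0, 0, 0, 0.0026, 0.011, -0.0015, 1],
  ],
)

```text
time: 33.43
eef_pos: [0.5744, 0.17, 0.135]
ee_rot: [0.0, 0.998, -0.061, 0.0]
wrist_force: [-1.7, -1.2, 1.0]
gripper_width: 0.0229
```

Call:
step_arm(
  series=[
    [0, 0, 0, 0.0026, 0.011, -0.0006, 1],
    [0, 0, 0, 0.0026, 0.0115, -0.0005, 1],
    [0, 0, 0, 0.0016, 0.0115, -0.0003, 1],
  ],
)

```text
time: 33.68
eef_pos: [0.5745, 0.1713, 0.1348]
ee_rot: [0.0, 0.998, -0.061, 0.0]
wrist_force: [-0.8, -1.1, 1.1]
gripper_width: 0.0227
```

Call:
step_arm(
  series=[
    [0, 0, 0, 0.001, 0.008, -0.0035, 1],
    [0, 0, 0, 0.0014, 0.0112, -0.003, 1],
    [0, 0, 0, 0.0014, 0.0112, -0.001, 1],
  ],
)

```text
time: 33.93
eef_pos: [0.5745, 0.1723, 0.1347]
ee_rot: [0.0, 0.998, -0.061, -0.0]
wrist_force: [-2.5, -2.9, 3.8]
gripper_width: 0.0231
```

Call:
step_arm(
  series=[
    [0, 0, 0, 0.0014, 0.0112, -0.0005, 1],
    [0, 0, 0, 0.0003, 0.0112, -0.0003, 1],
    [0, 0, 0, 0.0003, 0.0112, -0.0003, 1],
  ],
)

```text
time: 34.18
eef_pos: [0.5746, 0.1736, 0.1346]
ee_rot: [0.0, 0.998, -0.061, -0.0]
wrist_force: [-3.1, -4.7, 4.0]
gripper_width: 0.0232
```

Call:
step_arm(
  series=[
    [0, 0, 0, 0.0003, 0.0112, 0.0007, 1],
    [0, 0, 0, 0.0003, 0.0112, 0.0005, 1],
    [0, 0, 0, 0.0003, 0.0112, 0.0005, 1],
  ],
)

```text
time: 34.43
eef_pos: [0.5745, 0.175, 0.1346]
ee_rot: [0.0, 0.998, -0.061, -0.0]
wrist_force: [-3.4, -3.6, 3.6]
gripper_width: 0.023
```

Call:
step_arm(
  series=[
    [0, 0, 0, -0.0009, 0.0112, 0.0004, 1],
    [0, 0, 0, -0.0009, 0.0112, 0.0003, 1],
    [0, 0, 0, -0.0009, 0.0112, 0.0003, 1],
  ],
)

```text
time: 34.68
eef_pos: [0.5744, 0.1764, 0.1346]
ee_rot: [0.0, 0.998, -0.061, -0.0]
wrist_force: [-2.5, -3.9, 3.6]
gripper_width: 0.023
```

Call:
step_arm(
  series=[
    [0, 0, 0, -0.0009, 0.0112, 0.0004, 1],
    [0, 0, 0, -0.0009, 0.0112, 0.0004, 1],
    [0, 0, 0, -0.0021, 0.0111, 0.0004, 1],
    [0, 0, 0, -0.0021, 0.0111, 0.0004, 1],
  ],
)

```text
time: 35.02
eef_pos: [0.5743, 0.1785, 0.1346]
ee_rot: [-0.0, 0.998, -0.061, 0.0]
wrist_force: [-2.5, -3.7, 3.6]
gripper_width: 0.0227
```

Call:
step_arm(
  series=[
    [0, 0, 0, -0.0021, 0.0111, 0.0003, 1],
    [0, 0, 0, -0.0021, 0.0111, 0.0003, 1],
    [0, 0, 0, -0.0021, 0.0111, 0.0003, 1],
  ],
)

```text
time: 35.27
eef_pos: [0.5742, 0.1799, 0.1346]
ee_rot: [-0.0, 0.998, -0.061, 0.0]
wrist_force: [-1.8, -4.1, 1.7]
gripper_width: 0.0233
```

Call:
step_arm(
  series=[
    [0, 0, 0, -0.0032, 0.0108, 0.0001, 1],
    [0, 0, 0, -0.0032, 0.0108, 0.0001, 1],
    [0, 0, 0, -0.0032, 0.0108, 0.0002, 1],
    [0, 0, 0, -0.0032, 0.0108, 0.0002, 1],
  ],
)

```text
time: 35.6
eef_pos: [0.5738, 0.1815, 0.1347]
ee_rot: [0.0, 0.998, -0.061, 0.0]
wrist_force: [-2.0, -4.5, 1.9]
gripper_width: 0.0227
```

Call:
step_arm(
  series=[
    [0, 0, 0, -0.0032, 0.0108, 0.0001, 1],
    [0, 0, 0, -0.0043, 0.0104, 0.0001, 1],
    [0, 0, 0, -0.0043, 0.0104, 0.0002, 1],
  ],
)

```text
time: 35.85
eef_pos: [0.5734, 0.1827, 0.1348]
ee_rot: [0.0, 0.998, -0.061, 0.0]
wrist_force: [-1.6, -3.9, 1.6]
gripper_width: 0.0233
```

Call:
step_arm(
  series=[
    [0, 0, 0, -0.0043, 0.0104, 0, 1],
    [0, 0, 0, -0.0043, 0.0104, 0, 1],
    [0, 0, 0, -0.0043, 0.0104, 0.0001, 1],
    [0, 0, 0, -0.0054, 0.0099, 0.0002, 1],
  ],
)

```text
time: 36.18
eef_pos: [0.5726, 0.1843, 0.1349]
ee_rot: [0.0, 0.998, -0.061, 0.0]
wrist_force: [-1.0, -3.9, 1.9]
gripper_width: 0.0236
```

Call:
step_arm(
  series=[
    [0, 0, 0, -0.0054, 0.0099, 0.0001, 1],
    [0, 0, 0, -0.0054, 0.0099, 0.0002, 1],
    [0, 0, 0, -0.0054, 0.0099, 0.0002, 1],
    [0, 0, 0, -0.0054, 0.0099, 0.0003, 1],
  ],
)

```text
time: 36.52
eef_pos: [0.5716, 0.1859, 0.1349]
ee_rot: [0.0, 0.998, -0.061, 0.0]
wrist_force: [-0.1, -5.2, 3.7]
gripper_width: 0.023
```

Call:
step_arm(
  series=[
    [0, 0, 0, -0.0064, 0.0093, 0.0006, 1],
    [0, 0, 0, -0.0064, 0.0093, 0.0006, 1],
    [0, 0, 0, -0.0064, 0.0093, 0.0006, 1],
    [0, 0, 0, -0.0064, 0.0093, 0.0006, 1],
    [0, 0, 0, -0.0064, 0.0093, 0.0006, 1],
  ],
)

```text
time: 36.93
eef_pos: [0.5703, 0.1879, 0.135]
ee_rot: [-0.0, 0.998, -0.061, 0.0]
wrist_force: [-0.5, -5.5, 3.3]
gripper_width: 0.0232
```

Call:
step_arm(
  series=[
    [0, 0, 0, -0.0073, 0.0085, 0.0008, 1],
    [0, 0, 0, -0.0073, 0.0085, 0.0008, 1],
    [0, 0, 0, -0.0073, 0.0085, 0.0008, 1],
    [0, 0, 0, -0.0073, 0.0085, 0.0008, 1],
  ],
)

```text
time: 37.27
eef_pos: [0.5691, 0.1893, 0.135]
ee_rot: [-0.0, 0.998, -0.061, 0.0]
wrist_force: [0.1, -3.2, 2.8]
gripper_width: 0.0225
```

Call:
step_arm(
  series=[
    [0, 0, 0, 0, 0, 0.1, 1],
    [0, 0, 0, 0, 0, 0.3, 1],
    [0, 0, 0, 0, 0, 0.3, 1],
    [0, 0, 0, 0, 0, 0.25, 1],
  ],
)

```text
time: 37.6
eef_pos: [0.5693, 0.1899, 0.1745]
ee_rot: [-0.001, 0.998, -0.061, 0.0]
wrist_force: [0.4, -0.0, -1.3]
gripper_width: 0.0227
```

Call:
step_arm(
  series=[
    [0, 0, 0, -0.1, -0.5, 0, 1],
    [0, 0, 0, -0.14, -0.8, 0, 1],
    [0, 0, 0, -0.14, -0.8, 0, 1],
    [0, 0, 0, -0.14, -0.8, 0, 1],
    [0, 0, 0, -0.14, -0.8, 0, 1],
  ],
)

```text
time: 38.02
eef_pos: [0.5429, 0.0405, 0.1745]
ee_rot: [-0.0, 0.998, -0.061, 0.001]
wrist_force: [0.1, 0.1, -2.6]
gripper_width: 0.0231
```

Call:
step_arm(
  series=[
    [0, 0, 0, -0.14, -0.8, 0, 1],
    [0, 0, 0, -0.14, -0.8, 0, 1],
    [0, 0, 0, -0.14, -0.8, 0, 1],
    [0, 0, 0, -0.14, -0.8, 0, 1],
    [0, 0, 0, -0.14, -0.8, 0, 1],
  ],
)

```text
time: 38.43
eef_pos: [0.5149, -0.1201, 0.1746]
ee_rot: [-0.0, 0.998, -0.061, 0.001]
wrist_force: [0.1, -0.1, -3.2]
gripper_width: 0.0229
```

Call:
step_arm(
  series=[
    [0, 0, 0, -0.14, -0.5, 0, 1],
    [0, 0, 0, -0.04, -0.325, 0, 1],
    [0, 0, 0, 0, 0, 0, 1],
    [0, 0, 0, 0, 0, 0, 1],
    [0, 0, 0, 0, 0, 0, 1],
  ],
)

```text
time: 38.85
eef_pos: [0.5079, -0.1509, 0.1734]
ee_rot: [-0.0, 0.998, -0.061, 0.0]
wrist_force: [0.1, 0.0, -2.2]
gripper_width: 0.0233
```

Call:
step_arm(
  series=[
    [0, 0, 0, 0, 0, 0, 1],
    [0, 0, 0, 0, 0, 0, 1],
    [0, 0, 0, 0, 0, 0, 1],
    [0, 0, 0, 0, 0, 0, 1],
    [0, 0, 0, 0, 0, 0, 1],
  ],
)

```text
time: 39.27
eef_pos: [0.5075, -0.1513, 0.1729]
ee_rot: [-0.0, 0.998, -0.061, -0.0]
wrist_force: [0.3, 0.6, -1.8]
gripper_width: 0.0229
```

```bash
python3 - <<'E'
from h import *
for n in ['wrist','side','scene']:
    p=optics.camera(n);i=p['frame']; s=monitor.read_state();print(s['eef_pos'],s['ee_rot'],s['time'],s['wrist_force'])
    np.save(f't2_{n}.npy',p,allow_pickle=True)
    if n=='side': i=cv2.resize(i[100:240,200:360],None,fx=4,fy=4)
    if n=='scene': i=cv2.resize(i[140:260,150:310],None,fx=4,fy=4)
    cv2.imwrite(f'pics/t2_{n}.png',i)
    X=cloud(p).reshape(-1,3); hsv=cv2.cvtColor(p['frame'],cv2.COLOR_BGR2HSV).reshape(-1,3)
    near=np.hypot(X[:,0]-.507,X[:,1]+.152)<.035
    b=(hsv[:,0]>15)&(hsv[:,0]<32)&(hsv[:,1]>120)&near&(X[:,2]>.1)
    if b.sum()>10: print(n,'blade',X[b].min(0).round(4),X[b].max(0).round(4),cv2.minEnclosingCircle((X[b][:,:2]*1000).astype(np.float32)))
    c=(hsv[:,1]<45)&(hsv[:,2]>165)&(np.abs(X[:,2]-.164)<.01)&near
    if c.sum()>10: print(n,'collar',X[c].min(0).round(4),X[c].max(0).round(4),cv2.minEnclosingCircle((X[c][:,:2]*1000).astype(np.float32)))
E
```

```text
[ 0.50751959 -0.15143782  0.17293031] [-4.45021896e-05  9.98137751e-01 -6.10002099e-02 -5.85688823e-05] 39.3167 [-0.12133646  0.40201576 -0.77611943]
wrist collar [ 0.5054 -0.1741  0.1625] [ 0.5287 -0.1293  0.1711] ((508.6108093261719, -151.75082397460938), 22.56940460205078)
[ 0.50749429 -0.15156966  0.17296269] [-1.90998275e-05  9.98130912e-01 -6.11120400e-02 -2.59699662e-05] 39.3667 [-0.33967249  0.01604524 -1.53169814]
side blade [ 0.4913 -0.165   0.1325] [ 0.5199 -0.1368  0.2066] ((504.9473571777344, -151.00791931152344), 15.560892105102539)
side collar [ 0.4853 -0.1682  0.1621] [ 0.5277 -0.1284  0.1702] ((505.52520751953125, -149.4423828125), 22.26430892944336)
[ 0.50748353 -0.15166892  0.17296389] [-2.49186837e-05  9.98124755e-01 -6.12125251e-02 -2.44243083e-05] 39.4167 [ 0.30006189 -0.18293975 -1.15973905]
scene blade [ 0.492  -0.1678  0.1295] [ 0.5206 -0.1411  0.1391] ((506.5068054199219, -154.54974365234375), 14.761128425598145)
scene collar [ 0.4954 -0.1752  0.1617] [ 0.5286 -0.1362  0.169 ] ((510.2818298339844, -155.48052978515625), 20.6666202545166)
```

View pics/t2_side.png

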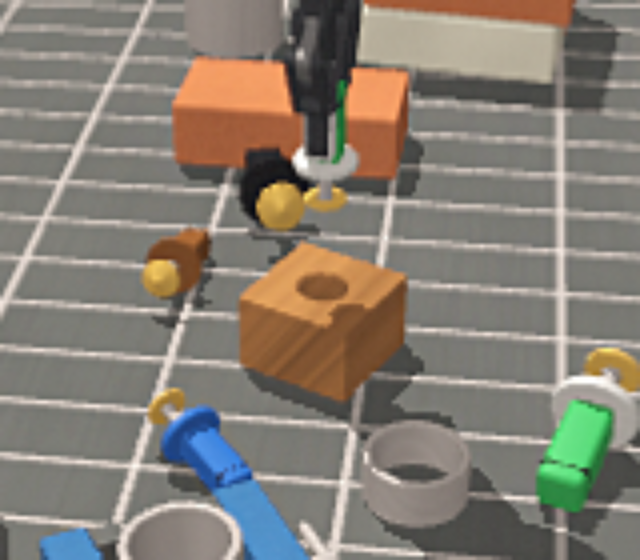

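View pics/t2_scene.png

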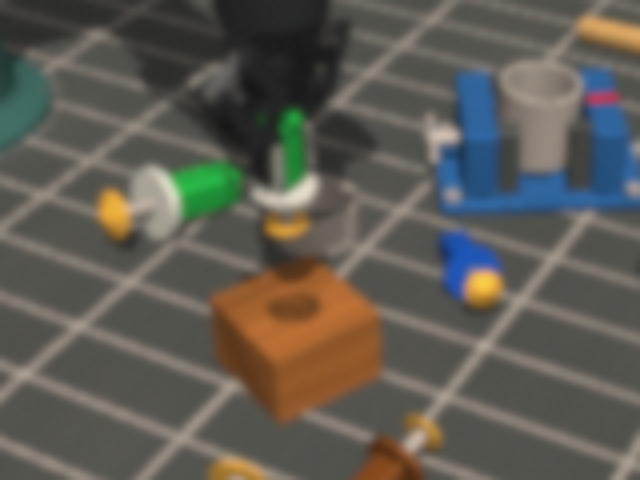

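Call:
step_arm(
  series=[
    [0, 0, 0, 0.015, 0, -0.3, 1],
    [0, 0, 0, 0, 0, -0.5, 1],
    [0, 0, 0, 0, 0, -0.4, 1],
    [0, 0, 0, 0, 0, 0, 1],
    [0, 0, 0, 0, 0, 0, 1],
  ],
)

```text
time: 39.83
eef_pos: [0.5066, -0.1514, 0.1232]
ee_rot: [-0.001, 0.998, -0.061, -0.002]
wrist_force: [0.0, -0.3, -1.0]
gripper_width: 0.0229
```

Call:
step_arm(
  series=[
    [0, 0, 0, 0, 0, -0.3, 1],
    [0, 0, 0, 0, 0, -0.35, 1],
    [0, 0, 0, 0, 0, -0.3, 1],
    [0, 0, 0, 0, 0, -0.15, 1],
    [0, 0, 0, 0, 0, 0, 1],
  ],
)

```text
time: 40.25
eef_pos: [0.5068, -0.1514, 0.0792]
ee_rot: [-0.0, 0.998, -0.061, -0.001]
wrist_force: [-0.5, -0.1, -1.6]
gripper_width: 0.0228
```

Call:
step_arm(
  series=[
    [0, 0, 0, 0, 0, 0, 1],
    [0, 0, 0, 0, 0, 0, 1],
    [0, 0, 0, 0, 0, 0, 1],
    [0, 0, 0, 0, 0, 0, 1],
  ],
)

```text
time: 40.58
eef_pos: [0.5087, -0.1521, 0.0819]
ee_rot: [0.0, 0.998, -0.061, 0.001]
wrist_force: [0.3, 0.7, -1.7]
gripper_width: 0.023
```

Call:
step_arm(
  series=[
    [0, 0, 0, 0, 0, -0.04, 1],
    [0, 0, 0, 0, 0, -0.04, 1],
    [0, 0, 0, 0, 0, -0.04, 1],
    [0, 0, 0, 0, 0, -0.04, 1],
    [0, 0, 0, 0, 0, 0, 1],
  ],
)

```text
time: 41.0
eef_pos: [0.5076, -0.1516, 0.074]
ee_rot: [-0.0, 0.998, -0.061, -0.0]
wrist_force: [-0.0, 0.4, -2.2]
gripper_width: 0.0229
```

Call:
step_arm(
  series=[
    [0, 0, 0, 0, 0, -0.02, 1],
    [0, 0, 0, 0, 0, -0.02, 1],
    [0, 0, 0, 0, 0, 0, 1],
  ],
)

```text
time: 41.25
eef_pos: [0.508, -0.1518, 0.0728]
ee_rot: [-0.0, 0.998, -0.061, -0.0]
wrist_force: [-0.3, -0.9, -1.9]
gripper_width: 0.0232
```

Call:
step_arm(
  series=[
    [0, 0, 0, 0, 0, -0.02, 1],
    [0, 0, 0, 0, 0, 0, 1],
  ],
)

```text
time: 41.42
eef_pos: [0.5081, -0.1518, 0.0722]
ee_rot: [0.0, 0.998, -0.061, 0.0]
wrist_force: [0.1, 0.5, -2.1]
gripper_width: 0.0229
```

Call:
step_arm(
  series=[
    [0, 0, 0, 0, 0, -0.02, 1],
    [0, 0, 0, 0, 0, 0, 1],
  ],
)

```text
time: 41.58
eef_pos: [0.5082, -0.1519, 0.0721]
ee_rot: [0.0, 0.998, -0.061, 0.0]
wrist_force: [-1.6, 1.6, 4.7]
gripper_width: 0.0229
```

Call:
step_arm(
  series=[
    [0, 0, 0, 0, 0, -0.02, 1],
    [0, 0, 0, 0, 0, 0, 1],
  ],
)

```text
time: 41.75
eef_pos: [0.5082, -0.1519, 0.0721]
ee_rot: [0.0, 0.998, -0.061, 0.0]
wrist_force: [-4.5, 2.0, 9.4]
gripper_width: 0.0229
```

Call:
step_arm(
  series=[
    [0, 0, 0, 0, 0, 0.025, 1],
    [0, 0, 0, 0, 0, 0, 0.7],
    [0, 0, 0, 0, 0, 0, 0.3],
    [0, 0, 0, 0, 0, 0, 0],
    [0, 0, 0, 0, 0, 0, 0],
  ],
)

```text
time: 42.17
eef_pos: [0.5081, -0.1518, 0.0714]
ee_rot: [-0.0, 0.998, -0.061, 0.0]
wrist_force: [0.7, -0.2, -0.1]
gripper_width: 0.0614
```

Call:
step_arm(
  series=[
    [0, 0, 0, 0, 0, 0, 0],
    [0, 0, 0, 0, 0, 0, 0],
    [0, 0, 0, 0, 0, 0, 0],
  ],
)

```text
time: 42.42
eef_pos: [0.508, -0.1518, 0.0715]
ee_rot: [-0.0, 0.998, -0.061, -0.0]
wrist_force: [0.2, 0.2, -0.1]
gripper_width: 0.0854
```

Call:
step_arm(
  series=[
    [0, 0, 0, 0, 0, 0.2, 0],
    [0, 0, 0, 0, 0, 0.6, 0],
    [0, 0, 0, 0, 0, 0.8, 0],
    [0, 0, 0, 0, 0, 0.8, 0],
    [0, 0, 0, 0, 0, 0.8, 0],
  ],
)

```text
time: 42.83
eef_pos: [0.5077, -0.1517, 0.2013]
ee_rot: [-0.0, 0.998, -0.061, -0.0]
wrist_force: [1.1, -0.6, -0.7]
gripper_width: 0.0854
```

Call:
step_arm(
  series=[
    [0, 0, 0, 0, 0, 0.3, 0],
    [0, 0, 0, 0, 0, 0, 0],
    [0, 0, 0, 0, 0, 0, 0],
    [0, 0, 0, 0, 0, 0, 0],
  ],
)

```text
time: 43.17
eef_pos: [0.5068, -0.1514, 0.2096]
ee_rot: [-0.0, 0.998, -0.061, -0.002]
wrist_force: [-0.6, 0.1, -0.7]
gripper_width: 0.0855
```

```bash
python3 - <<'E'
from h import *
p=optics.camera('wrist');i=p['frame']; s=monitor.read_state();print(s['eef_pos'],s['time'],s['wrist_force'])
cv2.imwrite('pics/end_w.png',i)
X=cloud(p).reshape(-1,3); hsv=cv2.cvtColor(i,cv2.COLOR_BGR2HSV).reshape(-1,3)
near=np.hypot(X[:,0]-.507,X[:,1]+.152)<.05
G=X[(hsv[:,0]>45)&(hsv[:,0]<80)&(hsv[:,1]>120)&near&(np.abs(X[:,2]-.122)<.006)]; print('top',len(G),np.median(G,0).round(4),G[:,2].std())
c=X[(hsv[:,1]<60)&(hsv[:,2]>150)&near&(np.abs(X[:,2]-.066)<.006)]; 
A=np.c_[c[:,:2]-c[:,:2].mean(0),np.ones(len(c))]; print('collar plane',np.linalg.lstsq(A,c[:,2],rcond=None)[0].round(4),len(c))
q=optics.camera('side'); cv2.imwrite('pics/end_s.png',cv2.resize(q['frame'][100:300,140:370],None,fx=3,fy=3))
E
```

```text
[ 0.50646073 -0.15126164  0.20906057] 43.2167 [ 0.40343931 -0.33598936 -0.47361101]
top 892 [ 0.5082 -0.1517  0.1224] 0.0013587615751318998
collar plane [-0.0025 -0.0039  0.0668] 865
```

View pics/end_w.png

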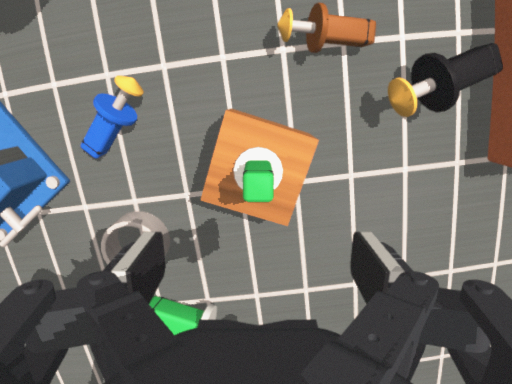

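View pics/end_s.png

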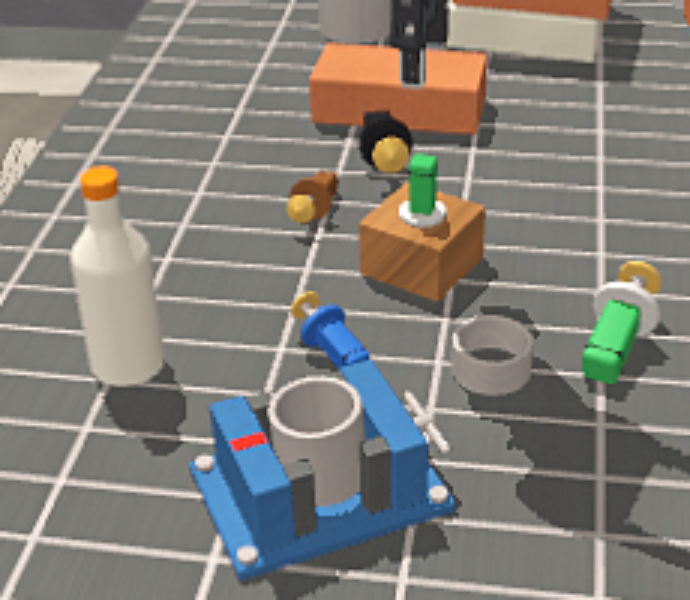

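The tool sits upright in its stand with the collar flat at 66.8 mm. The gripper is clear and the other things look unmoved, so I hand in.

```bash
python3 -c "
from h import *
job_done()"
```

```text
the job is handed in; nothing more can be done
```

I ran the deburring tool once right round the tube's inside edge, set it back in its stand, let go and handed the job in. The last clock reading was about 43 s. The pressure was not perfectly even.

- **The run:** I took the smaller green tool from the stand and started at the red mark. It went anticlockwise in about 25 s and finished about 11° past the mark.
- **Pressure:** from the wrist force readings I put it at mostly 4 to 8 N. Three things fell outside the light range of 3 to 9 N:
  - It dropped to about 2 N near 236°, and to about 1 to 3 N around 284–288°. Angles are counted anticlockwise from straight ahead of the robot; the mark is at about 31°.
  - It dipped just under 3 N around 344–350°.
  - It briefly reached about 9 N near 274°.
  - No reading came near 15 N, and contact showed in every reading. I took only one noisy force reading per move, so shorter dips or peaks could have been missed. I did not go back over the light spots.
- **Tool in its stand:** I felt it seat at the same height at which I had gripped it. Afterwards the collar measured flat at 66.8 mm and the handle top at 122.4 mm, against expected heights of 66 and 122 mm.
- **Everything else:** the gripper was open and well clear. In the last pictures the other things appear unmoved, though the hammer was out of view in them.

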